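Wedge the ink-cup bar fast and load the cups

ROBOT

A 6-joint arm with a two-finger parallel gripper is mounted at the origin on the work surface. World frame = base frame: x ahead of the robot, y to its left, z up, the work surface at z = 0. Lengths are in m, angles in rad, forces in N, time in s.
With the tool pointing down it reaches from about 0.225 to 0.725 m from the base axis. Payload 3.1 kg.
Tool frame: the origin (TCP) lies midway between the tips of the shut fingers; the grasp point (between the pads) lies 19 mm behind it; z points along the fingers, y is the line along which they close (so a half turn about z gives the same grasp; the last joint's range is limited). The gripper opens to 85 mm and grips with 20 to 120 N. Pads are 22 mm wide; open, the fingers measure 114 mm over their backs; the gripper's body (76 mm by 85 mm) begins 54 mm behind the grasp point. The pads swing forward as they close: fully open they stand 13 mm farther back than shut.
Start: joints at [1.115, 0.048, 0.099, 1.622, 0, 1.443], TCP at [0.169, 0.497, 0.231] pointing down, gripper open.
Joint ranges: [-2.91, 2.91], [-0.99, 1.94], [-1.21, 1.42], [-2.12, 2.29], [-1.49, 1.47], [-3.14, 3.14]. Speed limits (rad/s): [2.79, 2.79, 3.14, 3.14, 3.14, 3.14].

INTERFACE

Orientations are given as a unit quaternion [x, y, z, w].
In Python, from workcell import arm gives the robot as it stands.
- The arm moves only by the tool servo_tool, never from a script. Its argument "steps" is text: rows parted by semicolons, each of 5 numbers parted by spaces: the shift along the tool's x, y, z scaled (see below), then the turn about the tool's z scaled (see below), then the opening in per cent of the stroke, from 0 (shut) to 100 (fully open). In form: tx ty tz twist grip; .... A call has exactly 8 rows; each row shifts and turns the commanded pose from where the row before left it, along the tool's axes as they then stand; what a row does not reach is not made up. The controller multiplies each number of a shift by 200 mm and each number of a turn by 5 degrees. A row lasts 1/12 s, in which the tool goes at most 41.7 mm and 7.16 degrees, less where a joint would pass 70% of its speed; a pose out of reach is approached as far as the arm can. A call with a number of a shift or a turn outside -1 to 1 is refused whole. A call with a gripper value outside its range is refused whole. The fingers move at their own pace and stop on an object; "grip_force" is the grip in N (left out, the last holds). Time passes only in rows, so rows that do not move let the fingers close, or fill a call up. It gives the time, the measured TCP pose, the force, the opening and the grip force at its end, in the units of the state.
- arm.read_state(): the state, without advancing time (a new reading comes with each control period).
- arm.read_camera(name): name is "side" or "top" or "wrist"; returns a dict with "img" (400x640x3 uint8, red, green, blue), "range_z" (400x640 float32, m along the optical axis (not along the pixel's ray), 0 where there is no reading), "K" (3x3 intrinsics, pixels), "rvec" (rotation vector, rad) and "tvec" (3), from world to camera coordinates, as OpenCV has them; the wrist camera has in their place "mount" (4x4, takes a point from camera to tool coordinates, whose origin is the TCP and whose axes are the flange's). Camera axes: x right, y down, z forward; pixel columns grow to the right and rows downward; lengths in m; the calibration is good to about 2 mm. A picture is of the moment at which its call begins: read the wrist's pose just before it.
- arm.hand_in(): hands the job in; it is judged then, once.
The state is a dict: "time_s": time; "qpos": joint angles; "joint_vel": joint speeds; "effort": joint torques, N m; "position": TCP position; "tcp_rot": TCP orientation; "contact_force": force on the tool from outside, world axes, zero at the start; "torque": the same for the moment, N m; "grip_width": finger opening in m; "grip_force": force on a finger pad.
Only numpy, scipy, OpenCV 4.12 (cv2) and the standard library are available. Lean on these libraries where they do the work, as an engineer would, in place of code of your own. Each camera call takes 0.05 s, during which the arm holds its last target. There are 200 camera calls.

TASK

Get the ink stand ready: clear every eraser out of the slideway into the grey tub, then slide the ring-carrying bar fully home against the far fence, then slide the thumb wedge along its ramp behind the bar and press it firmly until it jams the bar fast. Only once the bar is locked, set every porcelain ink cup upright, level and centred in a ring of its own on the bar. Leave the pens, tape, glue and paper cup where they are.

Things in the scene. Friction and masses are not known exactly. Their poses are not given: they have to be found in the camera images.
- stand: Ink stand, fixed: plywood base 12 mm thick, origin on its underside. Its x axis points to the far fence (the way the bar goes home), y left along the bar, z up. The fence (near face at x 100 mm) is 42 mm tall. Behind the bar (near side) the base is open for y above -20 mm; for y below, a brown ramp cheek stands there. A low straight rail (face at x 29 mm, y -285 to -175, top 30 mm) keeps the parked wedge beside the cheek.
- ramp_in (a point): Inner (+y) end of the ramp cheek's guiding face, at its top (40 mm above the table): stand x -16, y -20 mm. The slot between ramp and bar narrows towards here (slope 0.15).
- ramp_out (a point): Outer (-y) end of the ramp cheek's guiding face, at its top: stand x -52, y -260 mm.
- bar (a joint): The sliding bar: 0 = drawn back to the robot, 0.048 m = fully home against the fence (along the stand's x). Friction about 2 N; stays where left. Aluminium, 66 mm (x) by 250 mm (y, centred on stand y 0), underside 14 mm and top 32 mm above the table; carries three steel rings. Its near face is at stand x = -14 mm + joint value. Things between bar and fence block it.
- bar_push (a point): Centre of the near face of the wooden push block on the bar's near edge (34 mm wide in y, 14 mm thick, from the bar's top at 32 mm to 53 mm above the table; this point is 42 mm up), flush with the bar's near face below it. Push it along the stand's +x.
- wedge_c (a point): Centre of the loose dark-wood wedge's slab (80 mm long in its y, 22 mm tall, 52 mm thick at its leading +y end, 64 mm at the trailing end; straight face 29 mm to +x, taper to -x; 100 g). Starts on the base at the bar's -y end. Slid along +y it runs along the ramp behind the bar; with the bar home it binds with this point at stand y -73, x 5 mm. A push of some 15 N sets it; it stays by friction.
- wedge_tail (a point): Push face of the wedge: middle of its trailing end, 40 mm behind (-y) the wedge's centre, half-way up. A thumb tab (22 mm in x, 18 mm in y) stands on the slab at this end, flush with the end face, its top 42 mm above the wedge's underside (54 mm above the table).
- tub: Grey open tub, fixed, for erasers; 110 mm (its x) by 140 mm (its y), 40 mm tall, wall and floor 4 mm; origin at the centre of its underside.
- ring0 (a point): Centre of the top edge of ring support 0 on the bar (ring: inner diameter 42 mm, outer about 60 mm, 14 mm tall, top 46 mm above the table; rings 85 mm apart along the bar, each on the bar's midline). It moves with the bar. A seated cup's centre point is 17.5 mm above it; friction keeps a cup at the tilt it is released at.
- ring1 (a point): Centre of the top edge of ring support 1 on the bar (ring: inner diameter 42 mm, outer about 60 mm, 14 mm tall, top 46 mm above the table; rings 85 mm apart along the bar, each on the bar's midline). It moves with the bar. A seated cup's centre point is 17.5 mm above it; friction keeps a cup at the tilt it is released at.
- ring2 (a point): Centre of the top edge of ring support 2 on the bar (ring: inner diameter 42 mm, outer about 60 mm, 14 mm tall, top 46 mm above the table; rings 85 mm apart along the bar, each on the bar's midline). It moves with the bar. A seated cup's centre point is 17.5 mm above it; friction keeps a cup at the tilt it is released at.
- eraser0_c (a point): Centre of eraser 0: white block in a card sleeve, 18 mm (its x) by 32 mm (its y) by 15 mm tall, 20 g, lying on the stand's base between bar and fence, its long side roughly along the bar. May be absent.
- eraser1_c (a point): Centre of eraser 1: white block in a card sleeve, 18 mm (its x) by 32 mm (its y) by 15 mm tall, 20 g, lying on the stand's base between bar and fence, its long side roughly along the bar. May be absent.
- eraser2_c (a point): Centre of eraser 2: white block in a card sleeve, 18 mm (its x) by 32 mm (its y) by 15 mm tall, 20 g, lying on the stand's base between bar and fence, its long side roughly along the bar. May be absent.
- cup0_c (a point): Centre (on the axis, half-way up) of white porcelain ink cup 0: outside diameter 54 mm, 57 mm tall, hemispherical bottom of radius 27 mm (only a 12 mm flat), straight wall 4 mm thick above, heavy solid bottom (150 g), so that it rights itself. z points up out of its mouth. Starts standing on the rubber mat (4 mm thick) at the left. May be absent.
- cup1_c (a point): Centre (on the axis, half-way up) of white porcelain ink cup 1: outside diameter 54 mm, 57 mm tall, hemispherical bottom of radius 27 mm (only a 12 mm flat), straight wall 4 mm thick above, heavy solid bottom (150 g), so that it rights itself. z points up out of its mouth. Starts standing on the rubber mat (4 mm thick) at the left. May be absent.
- cup2_c (a point): Centre (on the axis, half-way up) of white porcelain ink cup 2: outside diameter 54 mm, 57 mm tall, hemispherical bottom of radius 27 mm (only a 12 mm flat), straight wall 4 mm thick above, heavy solid bottom (150 g), so that it rights itself. z points up out of its mouth. Starts standing on the rubber mat (4 mm thick) at the left. May be absent.
- marker0: Black marker pen, 140 mm long, 17 mm thick, lying. Not part of the job: leave it where it is.
- marker1: Black marker pen, 140 mm long, 17 mm thick, lying. Not part of the job: leave it where it is.
- marker2: Black marker pen, 140 mm long, 17 mm thick, lying. Not part of the job: leave it where it is.
- paper_cup: Small brown paper cup, 48 mm wide, 34 mm tall. Not part of the job: leave it where it is.
- tape: Roll of paper tape, 90 mm wide, 20 mm tall. Not part of the job: leave it where it is.
- glue: White glue pot, 50 mm wide, 50 mm tall. Not part of the job: leave it where it is.

How it is judged:
By the outcome, as a careful person would: the job done as asked, in the order asked, and still so for the second after the job is handed in, with the robot touching nothing.
Of eraser0, eraser1, eraser2 only 2 to 3 are there at a start; the rules pass over those that are not, and their reading is None.
Of cup0, cup1, cup2 only 2 to 3 are there at a start; the rules pass over those that are not, and their reading is None.
At some moment in a run one of eraser0, eraser1, eraser2, cup0, cup1, cup2 may be knocked a few centimetres aside while the robot is not near it.
It also fails if it takes over 210 s, if anything falls off the work surface, if the arm or the gripper's body presses on something with over 40 N, if the wrist force passes 120 N, or if a joint passes its speed limit or range.

## Working session

There is one attempt and no reset: what is moved stays moved. The work goes in short steps, Python scripts to look and compute and a tool call to move; the robot and the scene stay as the last step left them, time stands still between calls to the robot, and variables do not carry over. Pictures are saved under pics/ and viewed, at most 14 in all, crops included, and the job is handed in when it is done.

Besides the shell and the picture viewer there is one more tool, called in YAML: its name, and indented under it one key for each argument. servo_tool: Moves the arm, as the interface text tells. Its arguments: {"type":"object","properties":{"steps":{"type":"string"},"grip_force":{"type":"number"}},"required":["steps"]}

```bash
ls; mkdir -p pics; python3 - <<'E'
from workcell import arm
import cv2,numpy as np,pickle
print(arm.read_state())
for n in ("top","side"):
    c=arm.read_camera(n); pickle.dump(c,open(f"{n}0.pkl","wb"))
    cv2.imwrite(f"pics/{n}0.png",c["img"][:,:,::-1]); print(n,c["K"],c["rvec"],c["tvec"])
E
```

```text
pics
{'time_s': 0.0, 'qpos': array([1.11520702e+00, 4.87463310e-02, 9.75953095e-02, 1.62198443e+00,
       9.11487821e-06, 1.44300813e+00]), 'joint_vel': array([-6.34846209e-04,  6.12808501e-04,  5.15199464e-06, -1.63153769e-03,
        1.08088039e-03, -1.41574283e-03]), 'effort': array([ 2.09844176e-03, -3.38778913e+01,  3.20016932e+01,  2.03627214e-02,
        2.51243291e-04,  1.05467688e-06]), 'position': array([0.16876564, 0.49649753, 0.23011818]), 'tcp_rot': array([ 1.63167615e-01,  9.86597670e-01, -1.11884843e-03, -3.40695868e-04]), 'contact_force': array([-0.68606445, -0.02320721, -0.45766939]), 'torque': array([ 0.01221464, -0.04993475,  0.0039194 ]), 'grip_force': 0.0, 'grip_width': 0.08545626968342854}
top [[450.98353975   0.         315.56266177]
 [  0.         450.98353975 200.66876532]
 [  0.           0.           1.        ]] [ 2.16411682 -2.12989207  0.16750669] [-0.0137245   0.55429888  1.02463145]
side [[426.11852244   0.         317.30570749]
 [  0.         426.11852244 198.86456407]
 [  0.           0.           1.        ]] [ 2.17153819 -0.58845515  0.25490602] [-0.45838604  0.20844381  0.82185254]
```

```bash
ls pics
```

```text
side0.png
top0.png
```

View pics/top0.png

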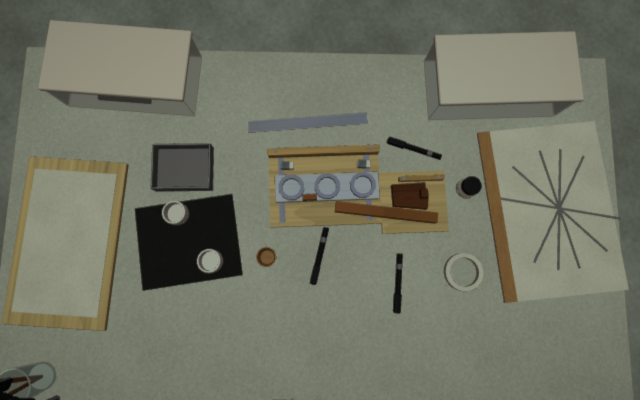

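View pics/side0.png

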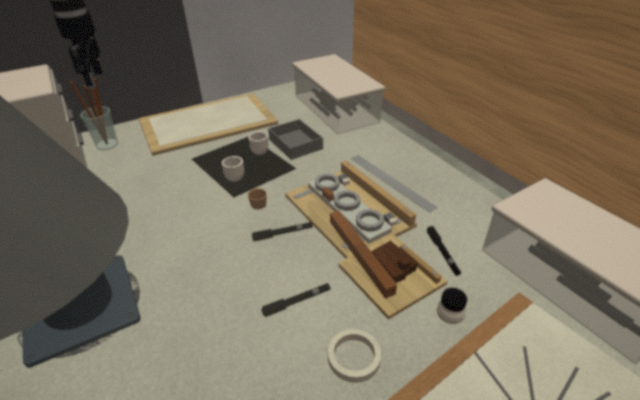

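The top view shows two cups at px (175,212) and (209,261), two erasers at (286,166) and (363,163), and the tub at (182,167). The stand is around (325,190), the wedge at (408,195), and the push block at (309,197).

```bash
cat > h.py <<'E'
import numpy as np,cv2,pickle
from scipy.spatial.transform import Rotation as R
def pose(c): return R.from_rotvec(np.ravel(c["rvec"])).as_matrix(),np.ravel(c["tvec"])
def cast(c,u,v,z):
    Rm,t=pose(c); o=-Rm.T@t; d=Rm.T@np.linalg.inv(c["K"])@[u,v,1]
    return o+d*(z-o[2])/d[2]
def proj(c,p):
    Rm,t=pose(c); q=c["K"]@(Rm@np.asarray(p)+t); return q[:2]/q[2]
def cloud(c):
    Rm,t=pose(c); v,u=np.mgrid[:400,:640]; z=c["range_z"]
    p=np.stack([(u-c["K"][0,2])/c["K"][0,0]*z,(v-c["K"][1,2])/c["K"][1,1]*z,z],-1)
    w=(p-t)@Rm; w[z==0]=np.nan; return w
E
python3 - <<'E'
from h import *
c=pickle.load(open("top0.pkl","rb")); w=cloud(c)
np.set_printoptions(precision=4,suppress=True)
for n,(u,v) in dict(table=(260,320),mat=(160,270),tub=(182,167),bar=(305,187),fence=(325,151),base=(320,220),wedge=(400,190),tab=(424,191),ramp=(390,212),e0=(286,166),e1=(363,163),cup=(175,212),cupb=(209,261),pb=(309,197)).items(): print(n,w[v,u],c["img"][v,u])
im=c["img"][135:245,255:455]; cv2.imwrite("pics/crop0.png",cv2.resize(im,None,fx=4,fy=4,interpolation=cv2.INTER_CUBIC)[:,:,::-1])
print(proj(c,[0,0,0]))
E
```

```text
table [0.2738 0.1216 0.0008] [121 127 112]
mat [0.3867 0.3631 0.0051] [15 17 14]
tub [0.6395 0.3271 0.0002] [79 78 74]
bar [0.5885 0.0209 0.0325] [125 134 135]
fence [ 0.6755 -0.0257  0.0417] [132 110  65]
base [ 0.5122 -0.0165  0.0088] [123 111  72]
wedge [ 0.5848 -0.2066  0.0334] [50 29 16]
tab [ 0.5794 -0.2585  0.056 ] [56 32 15]
ramp [ 0.5306 -0.1812  0.0394] [81 53 28]
e0 [0.6398 0.0678 0.0292] [68 75 74]
e1 [ 0.6499 -0.1182  0.0316] [67 75 73]
cup [0.5232 0.3279 0.0316] [153 156 141]
cupb [0.4094 0.2413 0.0332] [153 160 144]
pb [0.5615 0.0107 0.0507] [88 57 29]
[309.5219 444.6391]
```

View pics/crop0.png

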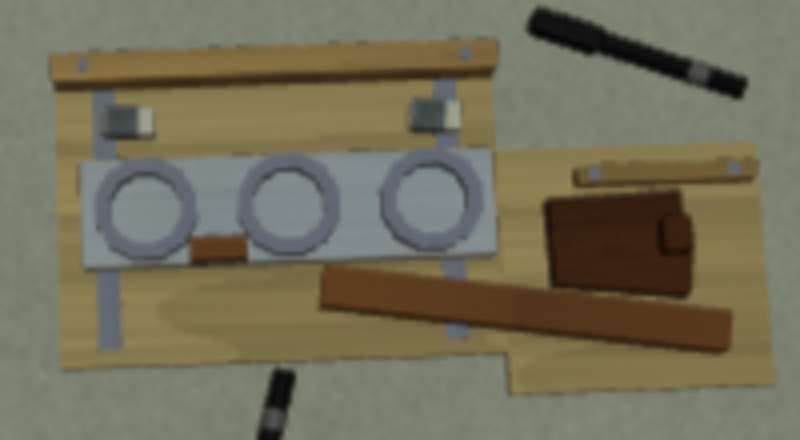

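The crop shows the bar corners near (80,165), (492,150), (496,252) and (84,268), with ring centres at (147,208), (289,204) and (431,199). The erasers are near (128,121) and (435,115), and the wedge corners are (546,200), (681,190), (690,297) and (553,287).

```bash
python3 - <<'E'
from h import *
np.set_printoptions(precision=4,suppress=True)
c=pickle.load(open("top0.pkl","rb")); w=cloud(c)
f=lambda p,z: cast(c,p[0]/4+255-.375,p[1]/4+135-.375,z)
rings=np.array([f(p,.046) for p in [(147,208),(289,204),(431,199)]]); print("rings",rings, np.linalg.norm(np.diff(rings,axis=0),axis=1))
b=np.array([f(p,.032) for p in [(80,165),(492,150),(496,252),(84,268)]]); print("bar",b,b.mean(0))
fe=np.array([f(p,.042) for p in [(55,82),(497,65)]]); print("fence",fe)
y=(fe[0]-fe[1]); print("yaw fence",np.degrees(np.arctan2(-y[0],y[1])))
y=b[0]-b[1];print("yaw bar",np.degrees(np.arctan2(-y[0],y[1])));y=b[3]-b[2];print(np.degrees(np.arctan2(-y[0],y[1])))
y=rings[0]-rings[2];print("yaw rings",np.degrees(np.arctan2(-y[0],y[1])))
wd=np.array([f(p,.034) for p in [(546,200),(681,190),(690,297),(553,287)]]);print("wedge",wd,wd.mean(0))
print("ramp in/out",f((321,265),.04),f((731,310),.04))
for n,x0,x1,y0,y1 in [("e0",95,165,95,145),("e1",402,470,92,140)]:
    m=(abs(w[...,2]-.027)<.008); uu=slice(int(x0/4+255),int(x1/4+255)); vv=slice(int(y0/4+135),int(y1/4+135))
    mm=np.zeros_like(m); mm[vv,uu]=m[vv,uu]
    v_,u_=np.nonzero(mm); r=cv2.minAreaRect(np.c_[u_,v_].astype(np.float32)); print(n,r,mm.sum(),cast(c,*r[0],.027))
print("e manual",f((128,121),.027),f((435,115),.027), f((104,105),.027),f((153,136),.027))
hsv=cv2.cvtColor(c["img"],cv2.COLOR_RGB2HSV)
# cups
m=((w[...,2]>.045)&(w[...,1]>.15)&(w[...,1]<.42)&(w[...,0]>.35)&(w[...,0]<.6)).astype(np.uint8)
n,l,s,ce=cv2.connectedComponentsWithStats(m)
for i in range(1,n):
    if s[i,4]>20: print("cup",s[i],ce[i],cast(c,*ce[i],.061))
# tub rim
m=((w[...,2]>.03)&(w[...,1]>.2)&(w[...,1]<.45)&(w[...,0]>.56)&(w[...,0]<.72)).astype(np.uint8)
v_,u_=np.nonzero(m); r=cv2.minAreaRect(np.c_[u_,v_].astype(np.float32)); print("tub",r,cast(c,*r[0],.04),[cast(c,*q,.04) for q in cv2.boxPoints(r)])
E
```

```text
rings [[ 0.5864  0.0528  0.046 ]
 [ 0.5902 -0.0311  0.046 ]
 [ 0.5946 -0.1151  0.046 ]] [0.084  0.0842]
bar [[ 0.6145  0.0943  0.032 ]
 [ 0.6279 -0.1535  0.032 ]
 [ 0.5657 -0.1555  0.032 ]
 [ 0.552   0.0902  0.032 ]] [ 0.59   -0.0311  0.032 ]
fence [[ 0.6629  0.1099  0.042 ]
 [ 0.678  -0.1553  0.042 ]]
yaw fence 3.2593351680065865
yaw bar 3.101398710828585
3.1971358779740404
yaw rings 2.8070268905164233
wedge [[ 0.5974 -0.1854  0.034 ]
 [ 0.6049 -0.2665  0.034 ]
 [ 0.5402 -0.2706  0.034 ]
 [ 0.5449 -0.1891  0.034 ]] [ 0.5719 -0.2279  0.034 ]
ramp in/out [ 0.5549 -0.0506  0.04  ] [ 0.532  -0.2931  0.04  ]
e0 ((285.5, 165.0), (8.0, 15.0), 90.0) 105 [0.6428 0.0692 0.027 ]
e1 ((363.0, 163.0), (8.0, 12.0), 90.0) 104 [ 0.651  -0.1187  0.027 ]
e manual [0.6432 0.0665 0.027 ] [ 0.6501 -0.1197  0.027 ] [0.6529 0.0813 0.027 ] [0.6341 0.0512 0.027 ]
cup [162 201  25  23 205] [173.7707 212.0634] [0.5195 0.3217 0.061 ]
cup [197 249  25  24 184] [208.6576 260.3261] [0.4105 0.2358 0.061 ]
tub ((180.5, 166.0), (46.0, 59.0), 90.0) [0.6331 0.319  0.04  ] [array([0.6884, 0.3932, 0.04  ]), array([0.6909, 0.2515, 0.04  ]), array([0.5785, 0.2459, 0.04  ]), array([0.5762, 0.3854, 0.04  ])]
```

servo_tool:
  steps: "0 0 0 -0.88 70; 0 0 0 -0.88 70; 0 0 0 -0.88 70; 0 0 0 -0.88 70; 0 0 0 -0.88 70; 0 0 0 0 70; 0 0 0 0 70; 0 0 0 0 70"

```text
time_s: 0.77
position: [0.1689, 0.4969, 0.2309]
tcp_rot: [-0.027, 1.0, -0.0, -0.0]
contact_force: [-0.9, -0.5, -0.2]
grip_width: 0.0601
grip_force: 0.0
```

```bash
cat >> h.py <<'E'
TH=np.radians(3.1); O=np.array([.571,-.032])
SX=np.array([np.cos(TH),np.sin(TH)]); SY=np.array([-np.sin(TH),np.cos(TH)])
def to_s(p): d=np.asarray(p)[:2]-O; return np.array([d@SX,d@SY])
def to_w(s): return O+s[0]*SX+s[1]*SY
def units(arm,w,z,yaw=None):
    "shift in tool units to world xy w, height z; then state"
    s=arm.read_state(); M=R.from_quat(s["tcp_rot"]).as_matrix()
    u=M.T@(np.array([w[0],w[1],z])-s["position"])/.2
    a=np.degrees(np.arctan2(-M[0,1],M[1,1]))-3.1
    print("t",round(s["time_s"],2),"pos",s["position"].round(4),"stand",to_s(s["position"]).round(4),"yawerr",a.round(2),"tilt",M[2,2].round(5),"F",s["contact_force"].round(1),"w",round(s["grip_width"],4),"gf",round(s["grip_force"],1),"q6",s["qpos"][5].round(2)," UNITS",u.round(3))
E
python3 - <<'E'
from h import *; from workcell import arm
units(arm,(.6432,.0665),.12); units(arm,(.6432,.0665),.011)
E
```

```text
t 0.77 pos [0.1689 0.4969 0.2309] stand [-0.3729  0.5498] yawerr 0.03 tilt -1.0 F [-0.9 -0.5 -0.2] w 0.0601 gf 0.0 q6 1.06  UNITS [-2.251 -2.278  0.555]
t 0.77 pos [0.1689 0.4969 0.2309] stand [-0.3729  0.5498] yawerr 0.03 tilt -1.0 F [-0.9 -0.5 -0.2] w 0.0601 gf 0.0 q6 1.06  UNITS [-2.251 -2.277  1.1  ]
```

servo_tool:
  steps: "-.14 -.14 .02 0 70; -.14 -.14 .02 0 70; -.14 -.14 .02 0 70; -.14 -.14 .02 0 70; -.14 -.14 .02 0 70; -.14 -.14 .02 0 70; -.14 -.14 .02 0 70; -.14 -.14 .02 0 70"

```text
time_s: 1.43
position: [0.4064, 0.2844, 0.1992]
tcp_rot: [-0.027, 1.0, 0.0, 0.0]
contact_force: [-0.2, 0.4, -0.7]
grip_width: 0.0603
grip_force: 0.0
```

servo_tool:
  steps: "-.14 -.14 .03 0 70; -.14 -.14 .03 0 70; -.14 -.14 .03 0 70; -.14 -.14 .03 0 70; -.14 -.14 .03 0 70; -.14 -.14 .03 0 70; -.14 -.14 .03 0 70; 0 0 0 0 70"

```text
time_s: 2.1
position: [0.6155, 0.0954, 0.1532]
tcp_rot: [-0.024, 1.0, -0.002, -0.001]
contact_force: [-0.6, -0.7, -1.0]
grip_width: 0.0601
grip_force: 0.0
```

```bash
python3 - <<'E'
from h import *; from workcell import arm
units(arm,(.6432,.0665),.011)
s=arm.read_state(); c=arm.read_camera("wrist"); print(c["mount"].round(3),c["K"].round(0))
M=np.eye(4); M[:3,:3]=R.from_quat(s["tcp_rot"]).as_matrix(); M[:3,3]=s["position"]
T=np.linalg.inv(M@c["mount"]); c["rvec"]=R.from_matrix(T[:3,:3]).as_rotvec(); c["tvec"]=T[:3,3]
pickle.dump(c,open("w1.pkl","wb")); cv2.imwrite("pics/w1.png",c["img"][:,:,::-1]); print(proj(c,[.6432,.0665,.027]),proj(c,s["position"]))
E
```

```text
t 2.1 pos [0.6155 0.0954 0.1532] stand [0.0513 0.1248] yawerr -0.34 tilt -0.99999 F [-0.6 -0.7 -1. ] w 0.0601 gf 0.0 q6 -0.0  UNITS [-0.133 -0.149  0.711]
[[ 0.    -0.953 -0.302  0.078]
 [ 1.     0.    -0.    -0.001]
 [ 0.    -0.302  0.953 -0.142]
 [ 0.     0.     0.     1.   ]] [[345.   0. 318.]
 [  0. 345. 205.]
 [  0.   0.   1.]]
[283.24887809 227.13789488] [320.00772683 273.06655501]
```

View pics/w1.png

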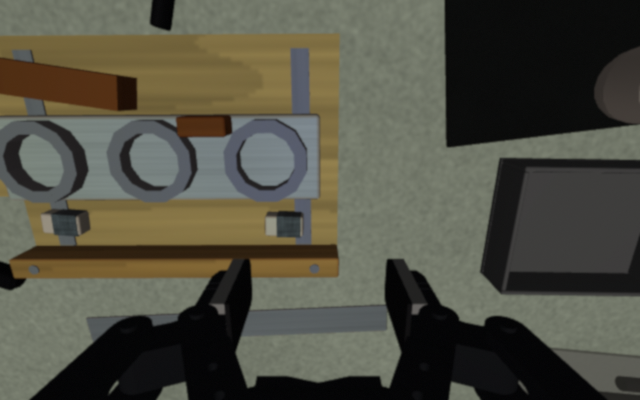

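The wrist view agrees with the plan: eraser 0 is at px (284,224), predicted (283,227), and the other eraser is at (65,222). Now a check of the cast positions, then on to the grasp.

```bash
python3 - <<'E'
from h import *
c=pickle.load(open("w1.pkl","rb"))
for n,p,z in [("e0",(284,226),.027),("e1",(66,225),.027),("ring0",(266,159),.046),("ring1",(152,160),.046),("block near top",(204,117),.053),("fence near edge L",(338,246),.042)]:
    q=cast(c,*p,z); print(n,q.round(4),to_s(q).round(4))
E
```

```text
e0 [0.6422 0.0671 0.027 ] [0.0764 0.0951]
e1 [ 0.6503 -0.1141  0.027 ] [ 0.0747 -0.0863]
ring0 [0.5834 0.0548 0.046 ] [0.0171 0.086 ]
ring1 [ 0.5882 -0.0282  0.046 ] [0.0174 0.0029]
block near top [0.5554 0.0135 0.053 ] [-0.0132  0.0462]
fence near edge L [0.6513 0.1119 0.042 ] [0.0879 0.1393]
```

servo_tool:
  steps: "-.07 -.07 .1 -.08 70; -.07 -.08 .1 0 70; 0 0 .1 0 70; 0 0 .1 0 70; 0 0 .05 0 70; 0 0 0 0 70; 0 0 0 0 70; 0 0 0 0 70"

```text
time_s: 2.82
position: [0.6424, 0.0736, 0.0692]
tcp_rot: [-0.032, 0.999, 0.0, 0.001]
contact_force: [-0.0, -0.1, -0.2]
grip_width: 0.0596
grip_force: 0.0
```

```bash
python3 - <<'E'
from h import *; from workcell import arm
units(arm,(.6432,.0665),.011)
E
```

```text
t 2.82 pos [0.6424 0.0736 0.0692] stand [0.077  0.1016] yawerr 0.55 tilt -1.0 F [-0.  -0.1 -0.2] w 0.0596 gf 0.0 q6 -0.05  UNITS [-0.001 -0.036  0.291]
```

servo_tool:
  steps: "-.003 -.034 .1 0 70; 0 0 .1 0 70; 0 0 .09 0 70; 0 0 0 0 70; 0 0 0 0 20; 0 0 0 0 20; 0 0 0 0 20; 0 0 0 0 20"
  grip_force: 25

```text
time_s: 3.48
position: [0.6443, 0.0664, 0.0119]
tcp_rot: [-0.032, 0.999, 0.0, 0.002]
contact_force: [-0.6, -0.7, 4.2]
grip_width: 0.0318
grip_force: 25.4
```

servo_tool:
  steps: "0 0 0 0 20; 0 0 -.1 0 20; 0 0 -.1 0 20; 0 0 -.1 0 20; 0 0 -.1 0 20; 0 0 0 0 20; 0 0 0 0 20; 0 0 0 0 20"

```text
time_s: 4.15
position: [0.6423, 0.0662, 0.0885]
tcp_rot: [-0.032, 1.0, 0.0, -0.001]
contact_force: [-0.9, -1.0, -0.6]
grip_width: 0.0313
grip_force: 24.9
```

```bash
python3 - <<'E'
from h import *; from workcell import arm
units(arm,(.610,.335),.12)
E
```

```text
t 4.15 pos [0.6423 0.0662 0.0885] stand [0.0765 0.0942] yawerr 0.52 tilt -1.0 F [-0.9 -1.  -0.6] w 0.0313 gf 24.9 q6 -0.06  UNITS [ 0.076  1.351 -0.157]
```

servo_tool:
  steps: ".01 .19 -.04 0 20; .01 .19 -.04 0 20; .01 .19 0 0 20; .01 .19 0 0 20; .01 .19 0 0 20; .01 .19 0 0 20; .01 .19 0 0 20; 0 0 0 0 20"

```text
time_s: 4.82
position: [0.6084, 0.3379, 0.1021]
tcp_rot: [-0.036, 0.999, 0.001, -0.002]
contact_force: [-0.1, -0.7, -0.6]
grip_width: 0.0316
grip_force: 25.0
```

```bash
python3 - <<'E'
from h import *; from workcell import arm
units(arm,(.610,.340),.04)
E
```

```text
t 4.82 pos [0.6084 0.3379 0.1021] stand [0.0573 0.3674] yawerr 0.97 tilt -0.99999 F [-0.1 -0.7 -0.6] w 0.0316 gf 25.0 q6 0.34  UNITS [-0.01   0.009  0.311]
```

servo_tool:
  steps: "-.01 0 .1 0 20; 0 0 .1 0 20; 0 0 .14 0 20; 0 0 0 0 20; 0 0 0 0 55; 0 0 0 0 55; 0 0 -.15 0 55; 0 0 -.15 0 55"

```text
time_s: 5.48
position: [0.6129, 0.3302, 0.097]
tcp_rot: [-0.031, 1.0, -0.001, -0.002]
contact_force: [0.6, -0.3, 0.8]
grip_width: 0.0466
grip_force: 0.0
```

servo_tool:
  steps: "0 -.2 0 -.08 70; 0 -.2 0 -.08 70; 0 -.2 0 0 70; 0 -.2 0 0 70; 0 -.2 0 0 70; 0 -.2 0 0 70; 0 -.2 0 0 70; 0 -.2 0 0 70"

```text
time_s: 6.15
position: [0.6393, 0.0096, 0.1007]
tcp_rot: [-0.038, 0.999, -0.0, 0.003]
contact_force: [1.0, 0.3, -0.3]
grip_width: 0.0599
grip_force: 0.0
```

```bash
cat >> h.py <<'E'
def wrist(arm,name):
    s=arm.read_state(); c=arm.read_camera("wrist")
    M=np.eye(4); M[:3,:3]=R.from_quat(s["tcp_rot"]).as_matrix(); M[:3,3]=s["position"]
    T=np.linalg.inv(M@c["mount"]); c["rvec"]=R.from_matrix(T[:3,:3]).as_rotvec(); c["tvec"]=T[:3,3]
    pickle.dump(c,open(name+".pkl","wb")); cv2.imwrite(f"pics/{name}.png",c["img"][:,:,::-1]); return c
E
python3 - <<'E'
from h import *; from workcell import arm
units(arm,(.6502,-.118),.011)
c=arm.read_camera("top"); pickle.dump(c,open("top1.pkl","wb"))
cv2.imwrite("pics/top1.png",c["img"][:,:,::-1][120:300,120:460][:, :].repeat(2,0).repeat(2,1))
E
```

```text
t 6.15 pos [0.6393 0.0096 0.1007] stand [0.0705 0.0379] yawerr 1.31 tilt -0.99999 F [ 1.   0.3 -0.3] w 0.0599 gf 0.0 q6 -0.17  UNITS [-0.003 -0.64   0.449]
```

View pics/top1.png

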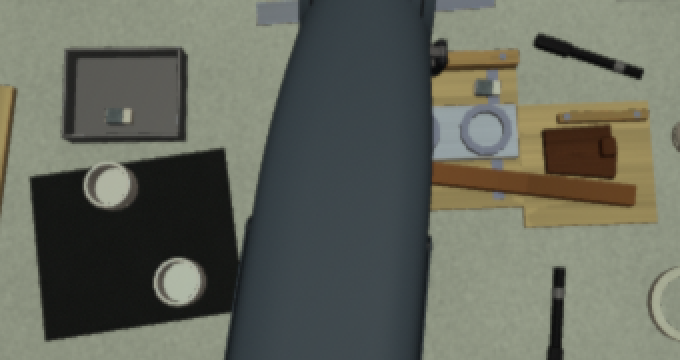

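The first eraser is in the tub at px (118,116); the second is still at (487,87). The arm hides the middle of the stand.

servo_tool:
  steps: "0 -.16 0 .26 70; 0 -.16 0 0 70; 0 -.16 0 0 70; 0 -.15 0 0 70; 0 0 .1 0 70; 0 0 .08 0 70; 0 0 0 0 70; 0 0 0 0 70"

```text
time_s: 6.87
position: [0.6453, -0.114, 0.0621]
tcp_rot: [-0.027, 1.0, 0.0, 0.0]
contact_force: [0.7, -0.5, -0.6]
grip_width: 0.0594
grip_force: 0.0
```

```bash
python3 - <<'E'
from h import *; from workcell import arm
units(arm,(.6502,-.118),.011)
E
```

```text
t 6.87 pos [ 0.6453 -0.114   0.0621] stand [ 0.0697 -0.0859] yawerr -0.0 tilt -1.0 F [ 0.7 -0.5 -0.6] w 0.0594 gf 0.0 q6 -0.33  UNITS [-0.023 -0.021  0.255]
```

servo_tool:
  steps: "-.024 -.02 .08 0 70; 0 0 .1 0 70; 0 0 .075 0 70; 0 0 0 0 70; 0 0 0 0 20; 0 0 0 0 20; 0 0 0 0 20; 0 0 0 0 20"

```text
time_s: 7.53
position: [0.6523, -0.1179, 0.0132]
tcp_rot: [-0.027, 1.0, -0.001, 0.002]
contact_force: [-0.1, 0.2, 3.6]
grip_width: 0.0315
grip_force: 25.1
```

servo_tool:
  steps: "0 0 0 0 20; 0 0 -.1 0 20; 0 0 -.1 0 20; 0 0 -.1 0 20; 0 0 -.1 0 20; 0 0 -.1 0 20; 0 0 0 0 20; 0 0 0 0 20"

```text
time_s: 8.2
position: [0.6517, -0.1181, 0.1122]
tcp_rot: [-0.027, 1.0, -0.001, 0.002]
contact_force: [-0.6, 0.5, -0.8]
grip_width: 0.0314
grip_force: 24.9
```

servo_tool:
  steps: ".01 .2 0 0 20; .01 .2 0 0 20; .01 .2 0 0 20; .01 .2 0 0 20; .01 .2 0 0 20; .01 .2 0 0 20; .01 .2 0 0 20; .01 .2 0 0 20"

```text
time_s: 8.87
position: [0.6152, 0.2026, 0.1079]
tcp_rot: [-0.027, 1.0, -0.0, -0.002]
contact_force: [0.7, -0.1, -0.2]
grip_width: 0.0314
grip_force: 24.9
```

```bash
python3 - <<'E'
from h import *; from workcell import arm
units(arm,(.63,.300),.04)
E
```

```text
t 8.87 pos [0.6152 0.2026 0.1079] stand [0.0568 0.2318] yawerr 0.01 tilt -0.99999 F [ 0.7 -0.1 -0.2] w 0.0314 gf 24.9 q6 0.16  UNITS [-0.102  0.483  0.339]
```

servo_tool:
  steps: "-.025 .12 0 0 20; -.025 .12 0 0 20; -.025 .12 0 0 20; -.025 .12 0 0 20; 0 0 .12 0 20; 0 0 .12 0 20; 0 0 .1 0 20; 0 0 0 0 20"

```text
time_s: 9.53
position: [0.6263, 0.2963, 0.0333]
tcp_rot: [-0.027, 1.0, -0.002, -0.007]
contact_force: [-2.1, -0.8, -1.4]
grip_width: 0.0315
grip_force: 25.0
```

servo_tool:
  steps: "0 0 0 0 55; 0 0 0 0 55; 0 0 -.1 0 55; 0 0 -.15 0 55; 0 0 -.15 0 55; 0 0 0 0 0; 0 0 0 0 0; 0 0 0 0 0"

```text
time_s: 10.2
position: [0.6329, 0.2981, 0.1246]
tcp_rot: [-0.027, 1.0, 0.001, 0.002]
contact_force: [0.1, 0.4, -0.5]
grip_width: 0.0113
grip_force: 0.0
```

```bash
python3 - <<'E'
from h import *; from workcell import arm
units(arm,to_w((-.050,.044)),.12)
c=arm.read_camera("top"); pickle.dump(c,open("top2.pkl","wb")); w=cloud(c)
cv2.imwrite("pics/top2.png",cv2.resize(c["img"][:,:,::-1][120:300,120:460],None,fx=2,fy=2))
E
```

```text
t 10.2 pos [0.6329 0.2981 0.1246] stand [0.0796 0.3263] yawerr 0.0 tilt -0.99999 F [ 0.1  0.4 -0.5] w 0.0113 gf 0.0 q6 0.29  UNITS [ 0.648 -1.411  0.019]
```

View pics/top2.png

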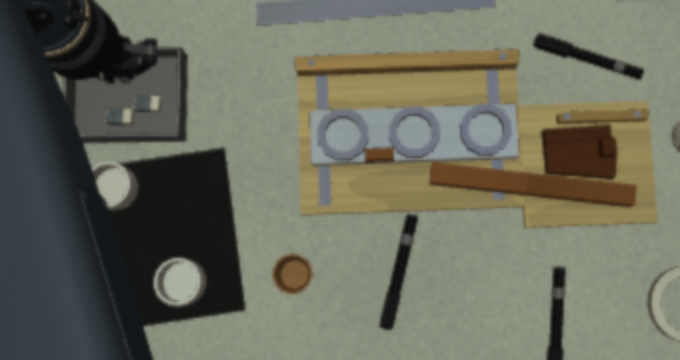

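Both erasers are in the tub, at px (118,116) and (147,103), and the slideway is clear. Next is the bar push.

servo_tool:
  steps: ".08 -.175 0 0 0; .08 -.175 0 0 0; .08 -.175 0 0 0; .08 -.175 0 0 0; .08 -.175 0 0 0; .08 -.175 0 0 0; .08 -.175 0 0 0; .08 -.18 0 0 0"

```text
time_s: 10.92
position: [0.5171, 0.0092, 0.1206]
tcp_rot: [-0.027, 1.0, 0.0, -0.001]
contact_force: [1.8, -0.7, -0.1]
grip_width: -0.0001
grip_force: 0.0
```

```bash
python3 - <<'E'
from h import *; from workcell import arm
units(arm,to_w((-.045,.044)),.03)
E
```

```text
t 10.92 pos [0.5171 0.0092 0.1206] stand [-0.0516  0.044 ] yawerr 0.05 tilt -1.0 F [ 1.8 -0.7 -0.1] w -0.0001 gf 0.0 q6 -0.17  UNITS [-0.034 -0.     0.453]
```

servo_tool:
  steps: "0 0 .12 0 0; 0 0 .12 0 0; 0 0 .12 0 0; 0 0 .09 0 0; 0 0 0 0 0; -.05 0 0 0 0; -.05 0 0 0 0; -.05 0 0 0 0"

```text
time_s: 11.58
position: [0.5482, 0.0121, 0.0322]
tcp_rot: [-0.027, 1.0, -0.0, -0.001]
contact_force: [-2.8, 0.0, 0.7]
grip_width: 0.0002
grip_force: 1.2
```

servo_tool:
  steps: "-.03 0 0 0 0; -.03 0 0 0 0; -.03 0 0 0 0; -.03 0 0 0 0; -.03 0 0 0 0; -.02 0 0 0 0; -.02 0 0 0 0; 0 0 0 0 0"

```text
time_s: 12.25
position: [0.5884, 0.0142, 0.0325]
tcp_rot: [-0.027, 1.0, 0.0, 0.001]
contact_force: [1.3, 0.6, -1.0]
grip_width: 0.0001
grip_force: 0.0
```

```bash
python3 - <<'E'
from h import *; from workcell import arm
units(arm,to_w((.023,.044)),.03)
E
```

```text
t 12.25 pos [0.5884 0.0142 0.0325] stand [0.0199 0.0452] yawerr 0.02 tilt -1.0 F [ 1.3  0.6 -1. ] w 0.0001 gf 0.0 q6 -0.14  UNITS [-0.015 -0.006  0.012]
```

servo_tool:
  steps: "-.01 0 0 0 0; -.01 0 0 0 0; -.01 0 0 0 0; -.01 0 0 0 0; 0 0 0 0 0; 0 0 0 0 0; 0 0 0 0 0; 0 0 0 0 0"

```text
time_s: 12.92
position: [0.5908, 0.0143, 0.0325]
tcp_rot: [-0.027, 1.0, -0.0, -0.004]
contact_force: [-12.8, -0.4, 7.9]
grip_width: 0.0003
grip_force: 5.9
```

```bash
python3 - <<'E'
from h import *; from workcell import arm
units(arm,to_w((.023,.044)),.03)
E
```

```text
t 12.92 pos [0.5908 0.0143 0.0325] stand [0.0223 0.0452] yawerr 0.01 tilt -0.99996 F [-12.8  -0.4   7.9] w 0.0003 gf 5.9 q6 -0.14  UNITS [-0.003 -0.006  0.012]
```

Force peaked at 12.8 N with the near face at stand x of about 33–34 mm, so the bar is home. Next I back off and go behind the wedge tail.

servo_tool:
  steps: ".05 0 0 0 0; .1 0 0 0 0; 0 0 -.15 0 0; 0 0 -.15 0 0; 0 0 -.15 0 0; 0 -.15 0 0 0; 0 -.15 0 0 0; 0 -.15 0 0 0"

```text
time_s: 13.58
position: [0.5719, -0.0778, 0.1243]
tcp_rot: [-0.028, 1.0, -0.001, 0.003]
contact_force: [1.1, 0.2, -0.6]
grip_width: -0.0001
grip_force: 0.0
```

servo_tool:
  steps: "0 -.2 0 0 0; 0 -.2 0 0 0; 0 -.2 0 0 0; 0 -.2 0 0 0; 0 -.2 0 0 0; 0 0 0 0 0; 0 0 0 0 0; 0 0 0 0 0"

```text
time_s: 14.25
position: [0.5812, -0.2768, 0.1223]
tcp_rot: [-0.027, 1.0, 0.0, 0.0]
contact_force: [0.0, 0.3, -0.2]
grip_width: -0.0003
grip_force: 0.0
```

```bash
python3 - <<'E'
from h import *; from workcell import arm
units(arm,to_w((-.011,-.264)),.02)
c=wrist(arm,"w2"); t=arm.read_camera("top"); pickle.dump(t,open("top3.pkl","wb"))
for p in [(-.011,-.236,.034),(.001,-.123,.042)]: print(proj(c,[*to_w(p[:2]),p[2]]))
E
```

```text
t 14.25 pos [ 0.5812 -0.2768  0.1223] stand [-0.0031 -0.245 ] yawerr -0.02 tilt -1.0 F [ 0.   0.3 -0.2] w -0.0003 gf 0.0 q6 -0.6  UNITS [ 0.04  -0.095  0.512]
[332.18439022 200.70164119]
[497.34299348 220.8260486 ]
```

View pics/w2.png

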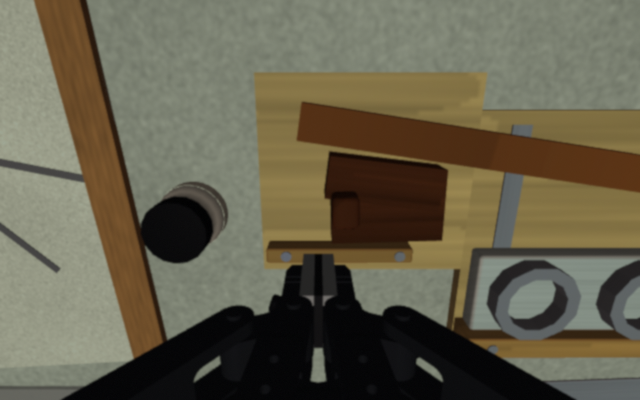

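The tail end face is at px x≈329, as predicted, and the bar now rests at the fence. I'll descend behind the tail and push.

servo_tool:
  steps: ".04 -.06 0 0 0; 0 0 .1 0 0; 0 0 .1 0 0; 0 0 .1 0 0; 0 0 .1 0 0; 0 0 .07 0 0; 0 0 0 0 0; 0 0 0 0 0"

```text
time_s: 15.02
position: [0.5726, -0.2881, 0.0275]
tcp_rot: [-0.028, 1.0, 0.001, -0.001]
contact_force: [-0.0, -0.7, 0.4]
grip_width: -0.0004
grip_force: 0.0
```

```bash
python3 - <<'E'
from h import *; from workcell import arm
units(arm,to_w((.003,-.1275)),.03)
g=pickle.load(open("top0.pkl","rb")); print("glue",to_s(cast(g,469,186,.05)))
E
```

```text
t 15.02 pos [ 0.5726 -0.2881  0.0275] stand [-0.0122 -0.2558] yawerr 0.08 tilt -1.0 F [-0.  -0.7  0.4] w -0.0004 gf 0.0 q6 -0.63  UNITS [-0.077  0.641 -0.012]
glue [ 0.00505344 -0.33552555]
```

servo_tool:
  steps: "-.003 .03 0 0 0; -.005 .05 0 0 0; -.005 .05 0 0 0; -.005 .05 0 0 0; -.006 .05 0 0 0; -.006 .05 0 0 0; -.006 .05 0 0 0; -.006 .05 0 0 0"

```text
time_s: 15.68
position: [0.5779, -0.2115, 0.0284]
tcp_rot: [-0.027, 1.0, -0.0, 0.0]
contact_force: [0.1, -0.6, 1.2]
grip_width: -0.0004
grip_force: 0.5
```

servo_tool:
  steps: "-.006 .04 0 0 0; -.006 .04 0 0 0; -.006 .04 0 0 0; -.006 .04 0 0 0; 0 0 0 0 0; 0 0 0 0 0; 0 0 0 0 0; 0 0 0 0 0"

```text
time_s: 16.35
position: [0.5808, -0.1807, 0.0281]
tcp_rot: [-0.027, 1.0, 0.0, -0.0]
contact_force: [-0.1, -0.8, 0.4]
grip_width: -0.0003
grip_force: 0.0
```

```bash
python3 - <<'E'
from h import *; from workcell import arm
units(arm,to_w((.003,-.1275)),.03)
E
```

```text
t 16.35 pos [ 0.5808 -0.1807  0.0281] stand [ 0.0017 -0.1491] yawerr -0.01 tilt -1.0 F [-0.1 -0.8  0.4] w -0.0003 gf 0.0 q6 -0.47  UNITS [-0.006  0.108 -0.01 ]
```

servo_tool:
  steps: "-.002 .03 0 0 0; -.002 .03 0 0 0; -.002 .03 0 0 0; 0 .01 0 0 0; 0 .01 0 0 0; 0 .01 0 0 0; 0 0 0 0 0; 0 0 0 0 0"

```text
time_s: 17.02
position: [0.5807, -0.1577, 0.0285]
tcp_rot: [-0.027, 1.0, -0.001, -0.0]
contact_force: [-1.0, -5.1, -0.3]
grip_width: -0.0003
grip_force: 2.4
```

servo_tool:
  steps: "0 .01 0 0 0; 0 .01 0 0 0; 0 0 0 0 0; 0 0 0 0 0; 0 0 0 0 0; 0 0 0 0 0; 0 0 0 0 0; 0 0 0 0 0"

```text
time_s: 17.68
position: [0.5807, -0.1573, 0.029]
tcp_rot: [-0.026, 1.0, -0.005, 0.0]
contact_force: [-1.4, -11.4, -0.9]
grip_width: -0.0001
grip_force: 5.9
```

```bash
python3 - <<'E'
from h import *; from workcell import arm
units(arm,to_w((.003,-.1275)),.03)
E
```

```text
t 17.68 pos [ 0.5807 -0.1573  0.029 ] stand [ 0.003  -0.1257] yawerr -0.16 tilt -0.99996 F [ -1.4 -11.4  -0.9] w -0.0001 gf 5.9 q6 -0.42  UNITS [-0.    -0.009 -0.005]
```

servo_tool:
  steps: "0 .01 0 0 0; 0 .01 0 0 0; 0 .01 0 0 0; 0 .01 0 0 0; 0 .01 0 0 0; 0 0 0 0 0; 0 0 0 0 0; 0 0 0 0 0"

```text
time_s: 18.35
position: [0.5808, -0.1566, 0.0302]
tcp_rot: [-0.023, 1.0, -0.014, 0.0]
contact_force: [-2.6, -30.6, -2.7]
grip_width: 0.0001
grip_force: 14.8
```

```bash
python3 - <<'E'
from h import *; from workcell import arm
units(arm,to_w((.003,-.1275)),.03)
E
```

```text
t 18.35 pos [ 0.5808 -0.1566  0.0302] stand [ 0.003 -0.125] yawerr -0.47 tilt -0.99963 F [ -2.6 -30.6  -2.7] w 0.0001 gf 14.8 q6 -0.41  UNITS [ 0.    -0.013  0.001]
```

servo_tool:
  steps: "0 -.1 0 0 0; 0 -.1 0 0 0; 0 0 -.15 0 0; 0 0 -.15 0 0; 0 0 -.15 0 0; 0 0 -.15 0 0; .1 .15 0 0 0; .1 .15 0 0 0"

```text
time_s: 19.02
position: [0.5419, -0.1251, 0.1517]
tcp_rot: [-0.026, 1.0, 0.0, 0.004]
contact_force: [-0.2, 0.9, -0.4]
grip_width: 0.0002
grip_force: 0.0
```

servo_tool:
  steps: ".1 .18 0 0 100; .1 .18 0 0 100; .1 .18 0 0 100; .1 .18 0 0 100; 0 .2 0 0 100; 0 .2 0 0 100; 0 .2 0 0 100; 0 .2 0 0 100"

```text
time_s: 19.68
position: [0.4416, 0.1774, 0.1487]
tcp_rot: [-0.027, 1.0, 0.001, 0.0]
contact_force: [0.9, 0.5, 0.1]
grip_width: 0.0853
grip_force: 0.0
```

```bash
python3 - <<'E'
from h import *; from workcell import arm
units(arm,(.4105,.2358),.15)
c=arm.read_camera("top"); pickle.dump(c,open("top4.pkl","wb")); cv2.imwrite("pics/top4.png",cv2.resize(c["img"][:,:,::-1][120:300,120:460],None,fx=2,fy=2))
wrist(arm,"w3")
E
```

```text
t 19.68 pos [0.4416 0.1774 0.1487] stand [-0.1179  0.2161] yawerr 0.03 tilt -1.0 F [0.9 0.5 0.1] w 0.0853 gf 0.0 q6 0.18  UNITS [ 0.139  0.3   -0.006]
```

View pics/top4.png

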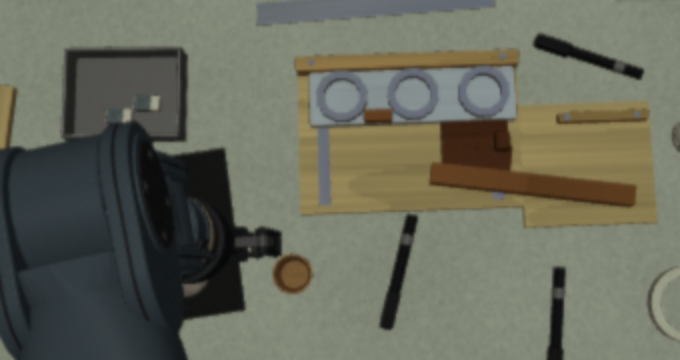

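The wedge now sits behind the bar at px (475,143) and the bar is at the fence. Next I measure the cup in the wrist view and the rings in the top view.

```bash
python3 - <<'E'
from h import *
c=pickle.load(open("w3.pkl","rb")); w=cloud(c)
for zt,lo,hi in [(.061,.054,.068)]:
    m=((w[...,2]>lo)&(w[...,2]<hi)).astype(np.uint8); m[330:]=0
    n,l,s,ce=cv2.connectedComponentsWithStats(m)
    for i in range(1,n):
        if s[i,4]>60:
            v,u=np.nonzero(l==i); p=w[l==i]; pr=np.array([cast(c,a,b,.061)[:2] for a,b in zip(u,v)]).astype(np.float32)
            print(s[i],cv2.minEnclosingCircle(pr),np.nanmedian(p,0).round(4))
t=pickle.load(open("top4.pkl","rb"))
f=lambda p,z: cast(t,p[0]/2+120-.25,p[1]/2+120-.25,z)
for p in [(342,96),(412.5,93.5),(484,91)]: q=f(p,.046); print(q.round(4),to_s(q).round(4))
g=cv2.resize(t["img"][140:190,265:385],None,fx=6,fy=6,interpolation=cv2.INTER_CUBIC); g=cv2.cvtColor(g,cv2.COLOR_RGB2GRAY)
h=cv2.HoughCircles(g,cv2.HOUGH_GRADIENT,1,150,param1=80,param2=20,minRadius=50,maxRadius=90)
for x,y,r in h[0][:5]:
    q=cast(t,x/6+265-.417,y/6+140-.417,.046); print(x,y,r,q.round(4),to_s(q).round(4))
E
```

```text
[ 362  145   58   76 1358] ((0.41660207509994507, 0.2394922375679016), 0.026965172961354256) [0.414  0.2246 0.061 ]
[466 282  57  48 720] ((0.5105822682380676, 0.3246874213218689), 0.028123173862695694) [0.4992 0.3345 0.0596]
[0.6319 0.0554 0.046 ] [0.0656 0.0839]
[ 0.6364 -0.0284  0.046 ] [0.0655 0.    ]
[ 0.6409 -0.1136  0.046 ] [ 0.0654 -0.0853]
359.5 181.5 65.8 [ 0.6283 -0.025   0.046 ] [0.0576 0.0039]
```

View pics/w3.png

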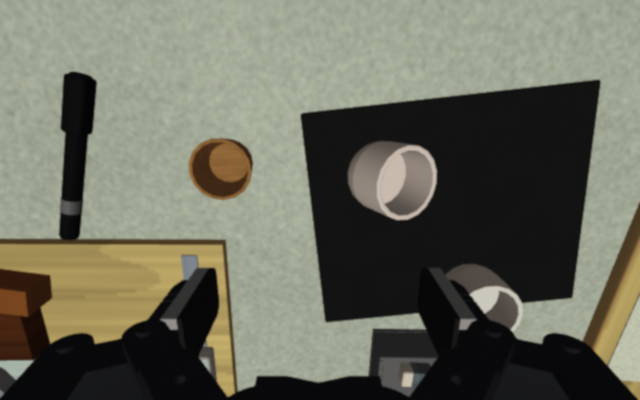

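Cup B's rim ellipse is centred near px (407,182); cup A's rim is partly hidden behind the finger at (495,308).

```bash
python3 - <<'E'
from h import *; from workcell import arm
c=pickle.load(open("w3.pkl","rb"))
a=cast(c,407,182,.061); print(a, cast(c,377,182,.061),cast(c,437,182,.061))
units(arm,a,.10)
E
```

```text
[0.41540726 0.24400544 0.061     ] [0.4166421  0.22346235 0.061     ] [0.4141702  0.26458547 0.061     ]
t 19.78 pos [0.441  0.1807 0.1485] stand [-0.1183  0.2194] yawerr 0.52 tilt -0.99999 F [ 1.2 -0.6  0.7] w 0.0855 gf 0.0 q6 0.18  UNITS [0.108 0.323 0.244]
```

The rim looks elliptical (60×75 px), so the cup may be rocking. I'll move closer and look again.

servo_tool:
  steps: "0 .15 0 .1 100; 0 .1 0 0 100; 0 0 0 0 100; 0 0 0 0 100; 0 0 0 0 100; 0 0 0 0 100; 0 0 0 0 100; 0 0 0 0 100"

```text
time_s: 20.45
position: [0.4402, 0.2236, 0.1483]
tcp_rot: [-0.022, 1.0, 0.0, -0.0]
contact_force: [-0.8, -0.3, 0.2]
grip_width: 0.0854
grip_force: 0.0
```

```bash
python3 - <<'E'
from h import *; from workcell import arm
units(arm,(.4154,.244),.10)
c=wrist(arm,"w4"); w=cloud(c)
m=(w[...,2]>.054)&(w[...,2]<.07); m[330:]=0
p=w[m]; print(np.nanmin(p,0),np.nanmax(p,0))
E
```

```text
t 20.45 pos [0.4402 0.2236 0.1483] stand [-0.1168  0.2623] yawerr -0.57 tilt -1.0 F [-0.8 -0.3  0.2] w 0.0854 gf 0.0 q6 0.29  UNITS [0.119 0.107 0.242]
[0.37982924 0.20648018 0.05400887] [0.53821009 0.34744007 0.06948588]
```

View pics/w4.png

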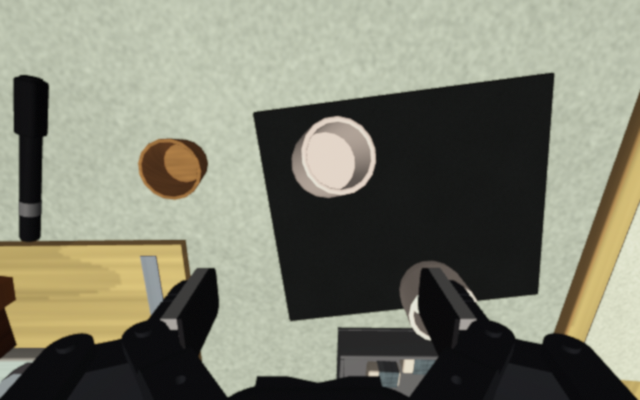

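That was the knock. The cup now stands upright with its rim at px (338,156). I'll track it numerically.

```bash
cat >> h.py <<'E'
def cups(c,box=None,z=.061):
    g=cv2.cvtColor(c["img"],cv2.COLOR_RGB2GRAY).copy(); w=cloud(c)
    m=((w[...,2]>.035)&(w[...,2]<.075)&(w[...,1]>.12)&(g>60)).astype(np.uint8); m[300:]=0
    g=cv2.GaussianBlur(g,(3,3),0)
    h=cv2.HoughCircles(g,cv2.HOUGH_GRADIENT,1.5,30,param1=120,param2=35,minRadius=30,maxRadius=60)
    for x,y,r in ([] if h is None else h[0][:6]):
        q=cast(c,x,y,z); print("circ",x,y,r.round(1),q.round(4),"R",np.linalg.norm(cast(c,x+r,y,z)-q).round(4), g[int(y),int(x)])
E
python3 - <<'E'
from h import *; from workcell import arm
c=pickle.load(open("w4.pkl","rb")); cups(c); a=cast(c,338,156,.061); print(a); units(arm,a,.1)
E
```

```text
circ 335.25 155.25 34.5 [0.3998 0.2324 0.061 ] R 0.023 216
circ 171.75 168.75 31.2 [0.4138 0.1228 0.061 ] R 0.021 130
circ 429.75 297.75 36.9 [0.5052 0.3107 0.061 ] R 0.0281 9
circ 138.75 269.25 45.8 [0.4908 0.0921 0.061 ] R 0.0339 188
circ 381.75 359.25 45.6 [0.5639 0.28   0.061 ] R 0.037 100
[0.40024427 0.23424053 0.061     ]
t 20.5 pos [0.4402 0.2237 0.1484] stand [-0.1168  0.2624] yawerr -0.56 tilt -1.0 F [0.6 0.  0.8] w 0.0853 gf 0.0 q6 0.29  UNITS [0.197 0.061 0.242]
```

servo_tool:
  steps: ".1 .03 0 -.1 100; .095 .03 0 0 100; 0 0 .05 0 100; 0 0 .05 0 100; 0 0 0 0 100; 0 0 0 0 100; 0 0 0 0 100; 0 0 0 0 100"

```text
time_s: 21.17
position: [0.4011, 0.2343, 0.1285]
tcp_rot: [-0.027, 1.0, 0.0, 0.0]
contact_force: [-0.4, 0.5, -0.0]
grip_width: 0.0858
grip_force: 0.0
```

```bash
python3 - <<'E'
from h import *; from workcell import arm
c=wrist(arm,"w5"); cups(c); units(arm,(.4002,.234),.1)
w=cloud(c); m=(w[...,2]>.055)&(w[...,2]<.068)&(abs(w[...,0]-.4)<.05)&(abs(w[...,1]-.234)<.036)
p=w[m]; (x,y),r=cv2.minEnclosingCircle(p[:,:2].astype(np.float32)); print(x,y,r,len(p),np.percentile(p,[2,98],axis=0).round(4))
cv2.imwrite("pics/w5c.png",cv2.resize(c["img"][:,:,::-1],None,fx=1,fy=1))
E
```

```text
circ 320.25 219.75 35.4 [0.3996 0.2348 0.061 ] R 0.0228 199
circ 149.25 219.75 30.6 [0.4056 0.1246 0.061 ] R 0.0197 113
t 21.22 pos [0.4011 0.2344 0.1286] stand [-0.1552  0.2752] yawerr -0.01 tilt -1.0 F [-0.1 -0.5 -0.3] w 0.0856 gf 0.0 q6 0.33  UNITS [ 0.005 -0.002  0.143]
0.40331897139549255 0.23461146652698517 0.027257554233074188 949 [[0.3825 0.2093 0.0554]
 [0.4258 0.2565 0.0678]]
```

View pics/w5c.png

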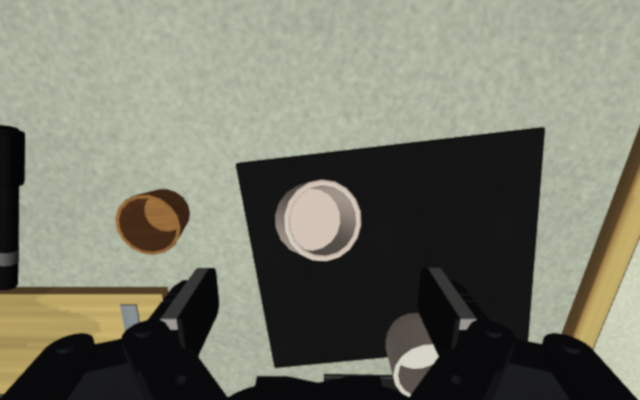

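The rim is at px (321,220) and the cup leans slightly to the right, probably still rocking. I'll wait for it to settle.

servo_tool:
  steps: "0 0 0 0 100; 0 0 0 0 100; 0 0 0 0 100; 0 0 0 0 100; 0 0 0 0 100; 0 0 0 0 100; 0 0 0 0 100; 0 0 0 0 100"

```text
time_s: 21.88
position: [0.4004, 0.2345, 0.1283]
tcp_rot: [-0.027, 1.0, -0.0, -0.0]
contact_force: [0.3, 0.1, 0.3]
grip_width: 0.0853
grip_force: 0.0
```

servo_tool:
  steps: "0 0 0 0 100; 0 0 0 0 100; 0 0 0 0 100; 0 0 0 0 100; 0 0 0 0 100; 0 0 0 0 100; 0 0 0 0 100; 0 0 0 0 100"

```text
time_s: 22.55
position: [0.4005, 0.2345, 0.1283]
tcp_rot: [-0.027, 1.0, -0.0, 0.0]
contact_force: [-0.8, -0.0, 0.4]
grip_width: 0.0855
grip_force: 0.0
```

```bash
python3 - <<'E'
from h import *; from workcell import arm
c=wrist(arm,"w6"); cups(c); units(arm,(.4002,.234),.027)
w=cloud(c); m=(w[...,2]>.055)&(w[...,2]<.068)&(abs(w[...,0]-.4)<.05)&(abs(w[...,1]-.234)<.036)
p=w[m]; (x,y),r=cv2.minEnclosingCircle(p[:,:2].astype(np.float32)); print(x,y,r,len(p),np.percentile(p,[2,98],axis=0).round(4))
# inner floor (bright) blob and rim plane tilt
A=np.c_[p[:,:2]-p[:,:2].mean(0),np.ones(len(p))]; print("slope",np.linalg.lstsq(A,p[:,2],rcond=None)[0])
d=cv2.absdiff(c["img"],pickle.load(open("w5.pkl","rb"))["img"]); print("change",d[160:280,250:390].mean())
E
```

```text
circ 321.75 222.75 34.8 [0.4009 0.236  0.061 ] R 0.0225 198
circ 149.25 221.25 30.8 [0.406  0.1248 0.061 ] R 0.0198 108
circ 414.75 344.25 30.4 [0.4915 0.3091 0.061 ] R 0.0222 81
t 22.6 pos [0.4005 0.2345 0.1283] stand [-0.1559  0.2753] yawerr 0.02 tilt -1.0 F [ 0.6  0.5 -1.3] w 0.0851 gf 0.0 q6 0.33  UNITS [ 0.001 -0.002  0.507]
0.40501895546913147 0.23581784963607788 0.027480605989694595 987 [[0.383  0.2104 0.0553]
 [0.4275 0.2563 0.0678]]
slope [ 0.20338454 -0.19348527  0.0618875 ]
change 9.193690476190476
```

```bash
cat >> h.py <<'E'
def tilt(c,rc,rim=.061):
    "tilt of the cup from the plane of its inner floor; rc rim centre"
    w=cloud(c).reshape(-1,3); d=np.hypot(w[:,0]-rc[0],w[:,1]-rc[1])
    p=w[(d<.019)&(w[:,2]<rim-.012)&(w[:,2]>rim-.05)]
    h,e=np.histogram(p[:,2],20); z0=e[h.argmax()]
    p=p[abs(p[:,2]-z0)<.006]
    for _ in range(5):
        A=np.c_[p[:,:2]-rc[:2],np.ones(len(p))]; s=np.linalg.lstsq(A,p[:,2],rcond=None)[0]; r=p[:,2]-A@s; p=p[abs(r)<2.5*r.std()]
    print("floor n",len(p),"centre",p.mean(0).round(4),"normal tilt deg x,y",np.degrees(-s[:2]).round(1),"rms",r.std().round(5))
E
python3 - <<'E'
from h import *
for n in ("w5","w6"): tilt(pickle.load(open(n+".pkl","rb")),(.4005,.2355))
c=pickle.load(open("w6.pkl","rb")); print("cups A"); 
t=pickle.load(open("top0.pkl","rb")); tilt(t,(.5195,.3217)); tilt(t,(.4105,.2358)); 
E
```

```text
floor n 1359 centre [0.4046 0.2328 0.0266] normal tilt deg x,y [-19.7  17.7] rms 0.00071
floor n 1286 centre [0.4054 0.2335 0.0267] normal tilt deg x,y [-18.   19.3] rms 0.00067
cups A
floor n 159 centre [0.521  0.3249 0.0314] normal tilt deg x,y [0.9 0.8] rms 0.00191
floor n 187 centre [0.4104 0.237  0.0313] normal tilt deg x,y [-0.3 -0.4] rms 0.00176
```

servo_tool:
  steps: "-.15 .1 0 0 100; -.15 .1 0 0 100; -.15 .1 0 0 100; -.15 .1 0 0 100; 0 0 0 0 100; 0 0 0 0 100; 0 0 0 0 100; 0 0 0 0 100"

```text
time_s: 23.27
position: [0.5152, 0.3204, 0.1289]
tcp_rot: [-0.027, 1.0, -0.0, 0.0]
contact_force: [-0.3, 0.8, 0.1]
grip_width: 0.0857
grip_force: 0.0
```

```bash
python3 - <<'E'
from h import *; from workcell import arm
c=wrist(arm,"w7"); cups(c); units(arm,(.52,.322),.027)
tilt(c,(.52,.322)); tilt(c,(.4005,.2355))
t=arm.read_camera("top"); pickle.dump(t,open("top5.pkl","wb"))
v=np.vstack([c["img"][150:330,180:500]]); cv2.imwrite("pics/w7c.png",cv2.resize(v[:,:,::-1],None,fx=2,fy=2))
E
```

```text
circ 323.25 216.75 40.4 [0.5117 0.3227 0.061 ] R 0.026 239
circ 188.25 44.25 43.5 [0.4144 0.2418 0.061 ] R 0.0242 226
circ 186.75 11.25 57.4 [0.398  0.2419 0.061 ] R 0.0311 223
circ 272.25 297.75 50.7 [0.5734 0.2907 0.061 ] R 0.0353 122
circ 425.25 321.75 44.0 [0.5871 0.4001 0.061 ] R 0.0314 15
t 23.32 pos [0.5153 0.3204 0.1293] stand [-0.0366  0.3549] yawerr 0.01 tilt -1.0 F [0.7 0.5 0.5] w 0.0855 gf 0.0 q6 0.39  UNITS [-0.024  0.007  0.512]
floor n 1791 centre [0.521  0.3223 0.0304] normal tilt deg x,y [-0.1 -0.1] rms 0.00059
floor n 2148 centre [0.4037 0.2323 0.0265] normal tilt deg x,y [-17.   17.9] rms 0.00096
```

View pics/w7c.png

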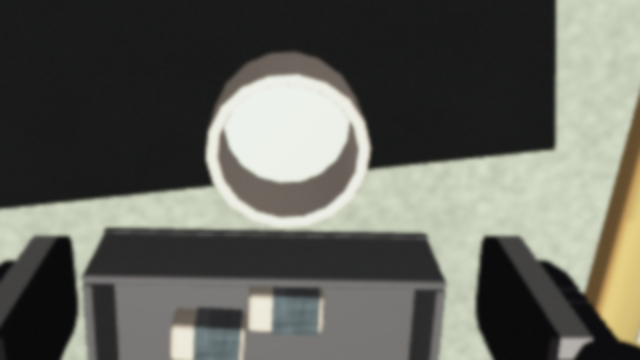

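Cup A is upright, with its rim centred at about px (324,225) in the full image (floor tilt 0°). Grasping it.

servo_tool:
  steps: "-.014 .012 .1 0 100; 0 0 .1 0 100; 0 0 .1 0 100; 0 0 .1 0 100; 0 0 .1 0 100; 0 0 .01 0 100; 0 0 0 0 100; 0 0 0 0 100"

```text
time_s: 24.03
position: [0.5189, 0.3235, 0.0279]
tcp_rot: [-0.027, 1.0, 0.0, 0.001]
contact_force: [-0.0, 0.6, 1.2]
grip_width: 0.0854
grip_force: 0.0
```

servo_tool:
  steps: "0 0 0 0 50; 0 0 0 0 50; 0 0 0 0 50; 0 0 0 0 50; 0 0 0 0 50; 0 0 0 0 50; 0 0 -.05 0 50; 0 0 -.05 0 50"
  grip_force: 25

```text
time_s: 24.7
position: [0.5176, 0.3229, 0.0457]
tcp_rot: [-0.027, 1.0, -0.001, -0.001]
contact_force: [0.4, -0.0, -1.7]
grip_width: 0.0539
grip_force: 26.7
```

```bash
python3 - <<'E'
from h import *; from workcell import arm
units(arm,(.518,.323),.14)
E
```

```text
t 24.7 pos [0.5176 0.3229 0.0457] stand [-0.0342  0.3573] yawerr 0.02 tilt -1.0 F [ 0.4 -0.  -1.7] w 0.0539 gf 26.7 q6 0.39  UNITS [-0.001 -0.    -0.471]
```

servo_tool:
  steps: "0 0 -.12 0 50; 0 0 -.12 0 50; 0 0 -.12 0 50; 0 0 -.12 0 50; 0 -.1 0 0 50; 0 -.15 0 0 50; 0 -.18 0 0 50; 0 -.18 0 0 50"

```text
time_s: 25.37
position: [0.5252, 0.2009, 0.1431]
tcp_rot: [-0.028, 1.0, 0.0, 0.0]
contact_force: [0.2, -0.7, -1.0]
grip_width: 0.0542
grip_force: 26.8
```

servo_tool:
  steps: "-.06 -.17 0 0 50; -.06 -.17 0 0 50; -.06 -.17 0 0 50; -.06 -.15 0 0 50; 0 0 0 0 50; 0 0 0 0 50; 0 0 0 0 50; 0 0 0 0 50"

```text
time_s: 26.03
position: [0.5799, 0.0734, 0.1424]
tcp_rot: [-0.028, 1.0, 0.0, -0.0]
contact_force: [0.3, 0.4, -0.9]
grip_width: 0.0537
grip_force: 26.9
```

```bash
python3 - <<'E'
from h import *; from workcell import arm
units(arm,to_w((.067,.085)),.13)
s=arm.read_state(); p0=s["position"]
c=wrist(arm,"w8"); w=cloud(c); d=w-p0
m=(abs(d[...,0])<.035)&(abs(d[...,1])<.026)&(d[...,2]>.005)&(d[...,2]<.05)
zz=d[m][:,2]; print("rim/top",np.histogram(zz,9,(.005,.05)))
mt=m&(d[...,2]>.026)
p=d[mt]; print(len(p),np.percentile(p,[1,50,99],axis=0).round(4))
tilt(c,p0,p0[2]+.033)
v,u=np.nonzero(mt); print("px",u.min(),u.max(),v.min(),v.max())
cv2.imwrite("pics/w8c.png",cv2.resize(c["img"][60:360,120:520][:,:,::-1],None,fx=2,fy=2))
E
```

```text
t 26.03 pos [0.5799 0.0734 0.1424] stand [0.0146 0.1048] yawerr 0.09 tilt -1.0 F [ 0.3  0.4 -0.9] w 0.0537 gf 26.9 q6 -0.04  UNITS [-0.262 -0.1    0.062]
rim/top (array([1237, 1397, 1556, 1726, 1944, 4165,  163,   74,    0]), array([0.005, 0.01 , 0.015, 0.02 , 0.025, 0.03 , 0.035, 0.04 , 0.045,
       0.05 ]))
6019 [[-0.0276 -0.0255  0.0261]
 [-0.0024  0.002   0.0313]
 [ 0.0243  0.0259  0.0404]]
floor n 3472 centre [0.5837 0.0733 0.1443] normal tilt deg x,y [ 0.3 -0.4] rms 0.00052
px 250 400 240 369
```

View pics/w8c.png

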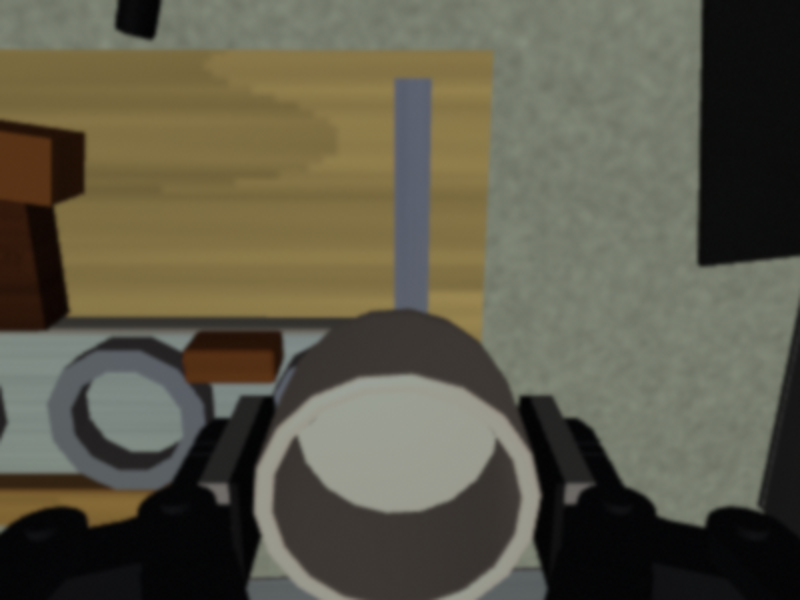

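The cup is held upright, with its rim between crop px x 255–540. Ring 1's top outline is centred at crop (128,415), which is full-image (184,267).

```bash
python3 - <<'E'
from h import *
c=pickle.load(open("w8.pkl","rb")); w=cloud(c)
q=cast(c,183.7,267,.046); print("ring1 visual",q.round(4),to_s(q).round(4))
# depth: points at ring top height
P=w.reshape(-1,3); S=(P[:,:2]-O)@np.c_[SX,SY]
def fitc(m):
    A=np.c_[2*S[m],np.ones(m.sum())]; s=np.linalg.lstsq(A,(S[m]**2).sum(1),rcond=None)[0]; return s[:2],np.sqrt(s[2]+s[:2]@s[:2])
ctr=np.array([.066,0.])
for _ in range(6):
    d=np.hypot(*(S-ctr).T); m=(abs(P[:,2]-.046)<.0035)&(d>.018)&(d<.033)
    # midline of annulus via angular bins
    a=np.arctan2(S[m,1]-ctr[1],S[m,0]-ctr[0]); k=((a+np.pi)/(2*np.pi)*24).astype(int)
    o=[]; 
    for i in range(24):
        pts=S[m][k==i]
        if len(pts)>8: o.append((pts[np.argsort(np.hypot(*(pts-ctr).T))][-max(1,len(pts)//12):]).mean(0))
    o=np.array(o); A=np.c_[2*o,np.ones(len(o))]; s=np.linalg.lstsq(A,(o**2).sum(1),rcond=None)[0]; ctr=s[:2]
print("ring1 depth",ctr.round(4),"r",np.sqrt(s[2]+ctr@ctr).round(4),len(o))
d=w-np.array([.5799,.0734,.1424]); m=(abs(d[...,2]-.033)<.003)&(np.hypot(d[...,0],d[...,1])<.034)
p=d[m][:,:2].astype(np.float32); print("cup rim in tool-world offs",cv2.minEnclosingCircle(p))
E
```

```text
ring1 visual [ 0.6332 -0.0277  0.046 ] [0.0623 0.0009]
ring1 depth [ 0.0654 -0.001 ] r 0.0299 24
cup rim in tool-world offs ((-0.0053018731996417046, -0.00027715213946066797), 0.03273533657193184)
```

servo_tool:
  steps: "-.09 -.033 0 0 50; -.09 -.033 0 0 50; -.082 -.033 0 0 50; 0 0 .1 0 50; 0 0 .1 0 50; 0 0 .1 0 50; 0 0 0 0 50; 0 0 0 0 50"

```text
time_s: 26.75
position: [0.6319, 0.0567, 0.0807]
tcp_rot: [-0.028, 1.0, 0.0, -0.002]
contact_force: [-0.2, 0.7, -1.4]
grip_width: 0.0538
grip_force: 27.0
```

```bash
python3 - <<'E'
from h import *; from workcell import arm
units(arm,to_w((.067,.085)),.059)
E
```

```text
t 26.75 pos [0.6319 0.0567 0.0807] stand [0.0656 0.0853] yawerr 0.12 tilt -0.99999 F [-0.2  0.7 -1.4] w 0.0538 gf 27.0 q6 -0.07  UNITS [-0.008 -0.002  0.108]
```

servo_tool:
  steps: "-.006 -.001 .03 0 50; 0 0 .03 0 50; 0 0 .02 0 50; 0 0 .01 0 50; 0 0 .01 0 50; 0 0 .005 0 50; 0 0 0 0 50; 0 0 0 0 50"

```text
time_s: 27.42
position: [0.6352, 0.0554, 0.0622]
tcp_rot: [-0.027, 1.0, 0.0, 0.0]
contact_force: [-1.3, 0.5, 2.1]
grip_width: 0.0538
grip_force: 27.2
```

```bash
python3 - <<'E'
from h import *; from workcell import arm
units(arm,to_w((.067,.085)),.059)
E
```

```text
t 27.42 pos [0.6352 0.0554 0.0622] stand [0.0688 0.0838] yawerr 0.02 tilt -1.0 F [-1.3  0.5  2.1] w 0.0538 gf 27.2 q6 -0.07  UNITS [0.009 0.006 0.016]
```

servo_tool:
  steps: ".01 .002 0 0 50; 0 0 0 0 50; 0 0 .003 0 50; 0 0 .003 0 50; 0 0 0 0 50; 0 0 0 0 50; 0 0 0 0 50; 0 0 0 0 50"

```text
time_s: 28.08
position: [0.6334, 0.0558, 0.0611]
tcp_rot: [-0.027, 1.0, 0.0, 0.001]
contact_force: [-1.8, 0.0, 4.9]
grip_width: 0.0536
grip_force: 27.4
```

```bash
python3 - <<'E'
from h import *; from workcell import arm
units(arm,to_w((.067,.085)),.059)
s=arm.read_state(); p0=s["position"]; c=wrist(arm,"w9"); tilt(c,p0,p0[2]+.033)
E
```

```text
t 28.08 pos [0.6334 0.0558 0.0611] stand [0.067  0.0843] yawerr 0.02 tilt -1.0 F [-1.8  0.   4.9] w 0.0536 gf 27.4 q6 -0.07  UNITS [0.    0.003 0.011]
floor n 3462 centre [0.6373 0.0557 0.063 ] normal tilt deg x,y [ 0.3 -0.3] rms 0.00053
```

servo_tool:
  steps: ".006 0 0 0 50; 0 0 0 0 50; 0 0 0 0 50; 0 0 0 0 50; 0 0 0 0 50; 0 0 0 0 50; 0 0 0 0 50; 0 0 0 0 50"

```text
time_s: 28.8
position: [0.633, 0.0558, 0.0611]
tcp_rot: [-0.027, 1.0, 0.0, 0.001]
contact_force: [1.3, 1.8, 5.8]
grip_width: 0.0537
grip_force: 27.4
```

```bash
python3 - <<'E'
from h import *; from workcell import arm
units(arm,to_w((.067,.085)),.059)
E
```

```text
t 28.8 pos [0.633  0.0558 0.0611] stand [0.0667 0.0843] yawerr 0.03 tilt -1.0 F [1.3 1.8 5.8] w 0.0537 gf 27.4 q6 -0.07  UNITS [-0.002  0.003  0.011]
```

Forces balance on both sides, so the cup is seated. I'll unload, release and lift.

servo_tool:
  steps: "-.003 .002 -.004 0 50; 0 0 0 0 50; 0 0 0 0 50; 0 0 0 0 75; 0 0 0 0 80; 0 0 0 0 80; 0 0 0 0 80; 0 0 0 0 80"

```text
time_s: 29.47
position: [0.6316, 0.0559, 0.0601]
tcp_rot: [-0.027, 1.0, -0.0, -0.001]
contact_force: [0.2, 0.1, 0.4]
grip_width: 0.0684
grip_force: 0.0
```

servo_tool:
  steps: "0 0 -.05 0 80; 0 0 -.1 0 80; 0 0 -.1 0 80; 0 0 -.1 0 80; .08 0 0 0 80; .08 0 0 0 80; 0 0 0 0 80; 0 0 0 0 80"

```text
time_s: 30.13
position: [0.6003, 0.0543, 0.1318]
tcp_rot: [-0.027, 1.0, -0.0, 0.001]
contact_force: [-0.3, 0.7, -0.0]
grip_width: 0.0683
grip_force: 0.0
```

```bash
python3 - <<'E'
from h import *; from workcell import arm
units(arm,(.4,.235),.13)
c=wrist(arm,"w10"); rc=to_w((.0655,.085)); tilt(c,rc,.092)
t=arm.read_camera("top"); pickle.dump(t,open("top6.pkl","wb")); tilt(t,(.4005,.2355))
w=cloud(c); d=np.hypot(w[...,0]-rc[0],w[...,1]-rc[1]); m=(abs(w[...,2]-.092)<.004)&(d<.04); p=w[m]; print("rim",len(p),np.percentile(p,[1,99],axis=0).round(4), to_s(np.percentile(p,[1,99],axis=0).mean(0)))
E
```

```text
t 30.13 pos [0.6003 0.0543 0.1318] stand [0.034  0.0845] yawerr 0.01 tilt -1.0 F [-0.3  0.7 -0. ] w 0.0683 gf 0.0 q6 -0.08  UNITS [0.951 0.957 0.008]
floor n 1193 centre [0.638  0.0574 0.0613] normal tilt deg x,y [3.6 3.8] rms 0.00057
floor n 63 centre [0.4056 0.2442 0.0254] normal tilt deg x,y [0.8 6.2] rms 0.00286
rim 1816 [[0.6074 0.0325 0.0881]
 [0.6598 0.0839 0.0944]] [0.06739367 0.08665046]
```

servo_tool:
  steps: ".1 0 -.1 0 80; .1 0 -.1 0 80; 0 0 0 0 80; 0 0 0 0 80; 0 0 0 0 80; 0 0 0 0 80; 0 0 0 0 80; 0 0 0 0 80"

```text
time_s: 30.9
position: [0.5603, 0.0521, 0.1696]
tcp_rot: [-0.027, 1.0, 0.0, -0.001]
contact_force: [-0.2, 0.1, 0.6]
grip_width: 0.068
grip_force: 0.0
```

```bash
python3 - <<'E'
from h import *; from workcell import arm
c=wrist(arm,"w11"); rc=to_w((.0665,.086)); tilt(c,rc,.092); tilt(c,rc+.003,.092)
w=cloud(c); d=np.hypot(w[...,0]-rc[0],w[...,1]-rc[1]); m=(w[...,2]>.086)&(d<.04); p=w[m]; print("rim",len(p),np.percentile(p,[1,99],axis=0).round(4), to_s(np.percentile(p,[1,99],axis=0).mean(0)))
p=p[np.hypot(p[:,0]-rc[0],p[:,1]-rc[1])<.0265]
A=np.c_[p[:,:2]-rc,np.ones(len(p))]; s=np.linalg.lstsq(A,p[:,2],rcond=None)[0]; print("rim plane tilt",np.degrees(-s[:2]),s[2])
units(arm,(.4,.235),.13)
E
```

```text
floor n 704 centre [0.6401 0.0584 0.061 ] normal tilt deg x,y [3.7 3.8] rms 0.00054
floor n 827 centre [0.6415 0.06   0.0608] normal tilt deg x,y [3.7 3.8] rms 0.00056
rim 1425 [[0.6073 0.0323 0.0862]
 [0.6593 0.0836 0.0943]] [0.06703554 0.08643712]
rim plane tilt [2.31380618 2.64100349] 0.09032945770483364
t 30.95 pos [0.5603 0.0521 0.1698] stand [-0.0061  0.0845] yawerr 0.02 tilt -1.0 F [-0.3  0.  -0.3] w 0.068 gf 0.0 q6 -0.08  UNITS [0.75  0.957 0.2  ]
```

Cup A is seated but leans about 3.7° in both x and y. A grip along the lean diagonal (yaw 45°), centred on the ring, should straighten it.

servo_tool:
  steps: "0 0 0 1 100; 0 0 0 1 100; 0 0 0 1 100; 0 0 0 1 100; 0 0 0 1 100; 0 0 0 1 100; 0 0 0 1 100; 0 0 0 1 100"

```text
time_s: 31.62
position: [0.5604, 0.0521, 0.1704]
tcp_rot: [0.318, 0.948, -0.0, -0.0]
contact_force: [-0.1, 0.5, -0.2]
grip_width: 0.0852
grip_force: 0.0
```

servo_tool:
  steps: "0 0 0 .5 100; 0 0 0 .5 100; 0 0 0 0 100; 0 0 0 0 100; 0 0 0 0 100; 0 0 0 0 100; 0 0 0 0 100; 0 0 0 0 100"

```text
time_s: 32.28
position: [0.5604, 0.0521, 0.1709]
tcp_rot: [0.357, 0.934, 0.0, -0.0]
contact_force: [-1.1, 0.1, 0.4]
grip_width: 0.0852
grip_force: 0.0
```

```bash
python3 - <<'E'
from h import *; from workcell import arm
units(arm,to_w((.0667,.0861)),.12)
E
```

```text
t 32.28 pos [0.5604 0.0521 0.1709] stand [-0.006   0.0846] yawerr -44.96 tilt -1.0 F [-1.1  0.1  0.4] w 0.0852 gf 0.0 q6 0.7  UNITS [-0.252  0.262  0.254]
```

servo_tool:
  steps: "-.085 .088 0 0 100; -.085 .088 0 0 100; -.082 .086 0 0 100; 0 0 .1 0 100; 0 0 .1 0 100; 0 0 0 0 100; 0 0 0 0 100; 0 0 0 0 100"

```text
time_s: 32.95
position: [0.633, 0.0575, 0.1318]
tcp_rot: [0.357, 0.934, 0.0, 0.0]
contact_force: [0.6, -0.2, -0.1]
grip_width: 0.0848
grip_force: 0.0
```

```bash
python3 - <<'E'
from h import *; from workcell import arm
units(arm,to_w((.0667,.0861)),.062)
E
```

```text
t 32.95 pos [0.633  0.0575 0.1318] stand [0.0667 0.086 ] yawerr -44.98 tilt -1.0 F [ 0.6 -0.2 -0.1] w 0.0848 gf 0.0 q6 0.72  UNITS [0.001 0.    0.349]
```

servo_tool:
  steps: "0 0 .1 0 100; 0 0 .1 0 100; 0 0 .1 0 100; 0 0 .045 0 100; 0 0 0 0 100; 0 0 0 0 100; 0 0 0 0 68; 0 0 0 0 68"
  grip_force: 20

```text
time_s: 33.62
position: [0.6345, 0.0574, 0.0643]
tcp_rot: [0.357, 0.934, 0.001, 0.002]
contact_force: [-0.6, -0.5, -0.3]
grip_width: 0.0639
grip_force: 0.0
```

servo_tool:
  steps: "0 0 0 0 66; 0 0 0 0 64; 0 0 0 0 62; 0 0 0 0 60; 0 0 0 0 58; 0 0 0 0 58; 0 0 0 0 58; 0 0 0 0 58"

```text
time_s: 34.28
position: [0.6344, 0.0577, 0.0636]
tcp_rot: [0.357, 0.934, 0.001, 0.002]
contact_force: [2.0, 0.8, 4.8]
grip_width: 0.0532
grip_force: 20.8
```

```bash
python3 - <<'E'
from h import *; from workcell import arm
units(arm,to_w((.0667,.0861)),.062)
s=arm.read_state(); p0=s["position"]; c=wrist(arm,"w12"); tilt(c,p0,.092)
E
```

```text
t 34.28 pos [0.6344 0.0577 0.0636] stand [0.0682 0.0862] yawerr -44.97 tilt -0.99999 F [2.  0.8 4.8] w 0.0532 gf 20.8 q6 0.72  UNITS [ 0.005 -0.006  0.008]
floor n 3352 centre [0.6372 0.0552 0.0611] normal tilt deg x,y [3.1 3. ] rms 0.00053
```

servo_tool:
  steps: "0 0 -.01 0 55; 0 0 0 0 55; 0 0 0 0 55; 0 0 0 0 55; 0 0 0 0 55; 0 0 0 0 55; 0 0 0 0 55; 0 0 0 0 55"
  grip_force: 45

```text
time_s: 35.0
position: [0.6338, 0.0576, 0.0644]
tcp_rot: [0.357, 0.934, 0.0, 0.001]
contact_force: [4.1, 2.1, 2.7]
grip_width: 0.0526
grip_force: 47.3
```

```bash
python3 - <<'E'
from h import *; from workcell import arm
units(arm,to_w((.0667,.0861)),.062)
s=arm.read_state(); p0=s["position"]; c=wrist(arm,"w12"); tilt(c,p0,.092)
E
```

```text
t 35.0 pos [0.6338 0.0576 0.0644] stand [0.0675 0.0861] yawerr -44.98 tilt -1.0 F [4.1 2.1 2.7] w 0.0526 gf 47.3 q6 0.72  UNITS [ 0.003 -0.003  0.012]
floor n 3387 centre [0.6364 0.055  0.0617] normal tilt deg x,y [2.9 3.1] rms 0.00052
```

The pads don't straighten it, so I'll pivot the cup in its ring by moving the grip along −(x,y) while keeping it seated.

servo_tool:
  steps: "0 0 .01 0 58; 0 -.006 0 0 58; 0 -.006 0 0 58; 0 0 0 0 58; 0 0 0 0 58; 0 0 0 0 58; 0 0 0 0 58; 0 0 0 0 58"
  grip_force: 20

```text
time_s: 35.72
position: [0.6339, 0.0574, 0.0643]
tcp_rot: [0.357, 0.934, 0.003, 0.002]
contact_force: [5.7, 5.9, 6.7]
grip_width: 0.0533
grip_force: 47.7
```

```bash
python3 - <<'E'
from h import *; from workcell import arm
units(arm,to_w((.0667,.0861)),.062)
s=arm.read_state(); p0=s["position"]; c=wrist(arm,"w12"); tilt(c,p0,.092)
E
```

```text
t 35.72 pos [0.6339 0.0574 0.0643] stand [0.0676 0.0859] yawerr -44.92 tilt -0.99997 F [5.7 5.9 6.7] w 0.0533 gf 47.7 q6 0.71  UNITS [ 0.004 -0.003  0.011]
floor n 3318 centre [0.6366 0.0549 0.0615] normal tilt deg x,y [2.7 2.8] rms 0.00053
```

servo_tool:
  steps: "0 .01 -.008 0 58; 0 0 0 0 58; 0 0 0 0 72; 0 0 0 0 72; 0 0 0 0 72; 0 0 0 0 72; 0 0 0 0 72; 0 0 0 0 72"

```text
time_s: 36.43
position: [0.6316, 0.0569, 0.0625]
tcp_rot: [0.357, 0.934, -0.001, -0.001]
contact_force: [0.6, -0.6, -0.5]
grip_width: 0.0616
grip_force: 0.1
```

```bash
python3 - <<'E'
from h import *; from workcell import arm
units(arm,to_w((.0667,.0861)),.062)
s=arm.read_state(); p0=s["position"]; c=wrist(arm,"w12"); tilt(c,p0,.092)
E
```

```text
t 36.43 pos [0.6316 0.0569 0.0625] stand [0.0653 0.0855] yawerr -44.99 tilt -1.0 F [ 0.6 -0.6 -0.5] w 0.0616 gf 0.1 q6 0.72  UNITS [-0.003  0.007  0.003]
floor n 2834 centre [0.6363 0.054  0.0614] normal tilt deg x,y [5.2 4. ] rms 0.00051
```

servo_tool:
  steps: "0 -.01 0 0 72; 0 -.01 0 0 72; 0 0 0 0 72; 0 0 0 0 72; 0 0 0 0 72; 0 0 0 0 72; 0 0 0 0 72; 0 0 0 0 72"

```text
time_s: 37.15
position: [0.6302, 0.0543, 0.0636]
tcp_rot: [0.357, 0.934, 0.0, 0.0]
contact_force: [1.0, 1.2, 1.0]
grip_width: 0.0616
grip_force: 0.7
```

```bash
cat > m.py <<'E'
from h import *; from workcell import arm
import sys
units(arm,to_w((.0667,.0861)),.062)
rc=to_w((.0665,.0855)) if len(sys.argv)<2 else to_w([float(a) for a in sys.argv[1:3]]); c=wrist(arm,"w12"); tilt(c,rc,.092)
E
python3 m.py
```

```text
t 37.15 pos [0.6302 0.0543 0.0636] stand [0.0637 0.083 ] yawerr -44.97 tilt -1.0 F [1.  1.2 1. ] w 0.0616 gf 0.7 q6 0.71  UNITS [0.001 0.021 0.008]
floor n 3109 centre [0.6362 0.0539 0.0624] normal tilt deg x,y [2.8 1.8] rms 0.00053
```

servo_tool:
  steps: "0 -.004 0 0 72; 0 -.004 0 0 72; 0 0 0 0 72; 0 0 0 0 72; 0 0 0 0 72; 0 0 0 0 72; 0 0 0 0 72; 0 0 0 0 72"

```text
time_s: 37.87
position: [0.6289, 0.053, 0.0635]
tcp_rot: [0.357, 0.934, -0.0, -0.0]
contact_force: [0.9, 0.3, 0.2]
grip_width: 0.0615
grip_force: 0.7
```

```bash
python3 m.py
```

```text
t 37.87 pos [0.6289 0.053  0.0635] stand [0.0624 0.0817] yawerr -44.98 tilt -1.0 F [0.9 0.3 0.2] w 0.0615 gf 0.7 q6 0.71  UNITS [0.    0.031 0.007]
floor n 3181 centre [0.6359 0.0538 0.0632] normal tilt deg x,y [ 1.3 -0. ] rms 0.00052
```

Tilt is now 1.3° and 0°, which is good enough. I'll back the pad off, lift, and verify.

servo_tool:
  steps: "0 .008 0 0 72; 0 .008 0 0 85; 0 0 0 0 85; 0 0 -.05 0 85; 0 0 -.1 0 85; 0 0 -.1 0 85; 0 0 -.1 0 85; 0 0 0 0 85"

```text
time_s: 38.58
position: [0.634, 0.0552, 0.1399]
tcp_rot: [0.357, 0.934, 0.001, 0.004]
contact_force: [0.9, 0.1, 1.5]
grip_width: 0.0724
grip_force: 0.0
```

servo_tool:
  steps: ".04 -.04 0 -1 85; .04 -.04 0 -1 85; 0 0 0 -1 85; 0 0 0 -1 85; 0 0 0 -1 100; 0 0 0 -1 100; 0 0 0 -1 100; 0 0 0 -1 100"

```text
time_s: 39.25
position: [0.6082, 0.053, 0.1332]
tcp_rot: [0.014, 1.0, -0.0, -0.0]
contact_force: [0.6, 0.0, -0.1]
grip_width: 0.0855
grip_force: 0.0
```

```bash
python3 m.py; python3 - <<'E'
from h import *; from workcell import arm
t=arm.read_camera("top"); pickle.dump(t,open("top7.pkl","wb"))
for rc in [(.4005,.2355),(.405,.24)]: tilt(t,rc)
w=cloud(t); m=((w[...,2]>.05)&(w[...,1]>.15)&(w[...,1]<.4)&(w[...,0]>.33)&(w[...,0]<.57)).astype(np.uint8)
n,l,s,ce=cv2.connectedComponentsWithStats(m)
for i in range(1,n):
    if s[i,4]>20: print(s[i],cast(t,*ce[i],.061))
units(arm,(.4,.235),.13)
E
```

```text
t 39.25 pos [0.6082 0.053  0.1332] stand [0.0418 0.0829] yawerr -4.74 tilt -1.0 F [ 0.6  0.  -0.1] w 0.0855 gf 0.0 q6 0.01  UNITS [-0.123  0.026  0.356]
floor n 1188 centre [0.639  0.0573 0.0608] normal tilt deg x,y [6.8 2.5] rms 0.00054
floor n 48 centre [0.4044 0.2454 0.0254] normal tilt deg x,y [1.9 7.5] rms 0.0027
floor n 67 centre [0.4077 0.2466 0.0258] normal tilt deg x,y [-2.8  2.2] rms 0.00282
[198 250  16  17  66] [0.42262356 0.24429782 0.061     ]
t 39.35 pos [0.6082 0.053  0.1332] stand [0.0418 0.0829] yawerr -5.0 tilt -1.0 F [-0.6 -0.5 -0.5] w 0.0853 gf 0.0 q6 0.01  UNITS [1.071 0.875 0.017]
```

servo_tool:
  steps: ".05 0 0 -1 100; .05 0 0 0 100; 0 0 0 0 100; 0 0 0 0 100; 0 0 0 0 100; 0 0 0 0 100; 0 0 0 0 100; 0 0 0 0 100"

```text
time_s: 40.02
position: [0.5889, 0.0529, 0.1335]
tcp_rot: [-0.027, 1.0, -0.0, 0.0]
contact_force: [-0.5, -0.2, -0.6]
grip_width: 0.0854
grip_force: 0.0
```

```bash
python3 m.py; python3 - <<'E'
from h import *
c=pickle.load(open("w12.pkl","rb")); w=cloud(c); 
for rc in [to_w((.0665,.0855))]:
    d=np.hypot(w[...,0]-rc[0],w[...,1]-rc[1]); m=(w[...,2]>.082)&(d<.04); p=w[m]; print("rim",len(p),np.percentile(p,[1,99],axis=0).round(4), to_s(np.percentile(p,[1,99],axis=0).mean(0)))
    # ring top plane check beside: ring1
    P=w.reshape(-1,3); r1=to_w((.066,0)); d=np.hypot(P[:,0]-r1[0],P[:,1]-r1[1]); p=P[(d>.022)&(d<.029)&(abs(P[:,2]-.046)<.005)]
    s=np.linalg.lstsq(np.c_[p[:,:2]-r1,np.ones(len(p))],p[:,2],rcond=None)[0]; print("ring1 plane",np.degrees(-s[:2]),s[2],len(p))
E
```

```text
t 40.02 pos [0.5889 0.0529 0.1335] stand [0.0225 0.0838] yawerr -0.0 tilt -1.0 F [-0.5 -0.2 -0.6] w 0.0854 gf 0.0 q6 -0.08  UNITS [-0.221  0.011  0.357]
floor n 857 centre [0.6409 0.0577 0.0606] normal tilt deg x,y [7.  2.5] rms 0.00053
rim 2683 [[0.6083 0.0313 0.0821]
 [0.6609 0.0826 0.095 ]] [0.06831753 0.08537031]
ring1 plane [-0.01499049 -0.05609798] 0.045476411815735925 1507
```

The cup pivots about the ring's edge, roughly 3.4° per mm of off-centre release. So I'll regrip it, lift it, and set it down with a compensating offset.

servo_tool:
  steps: "-.11 .004 0 0 100; -.11 .004 0 0 100; 0 0 .1 0 100; 0 0 .1 0 100; 0 0 .1 0 100; 0 0 .05 0 100; 0 0 0 0 100; 0 0 0 0 100"

```text
time_s: 40.73
position: [0.6319, 0.057, 0.063]
tcp_rot: [-0.027, 1.0, 0.0, -0.001]
contact_force: [-0.9, 0.6, 0.4]
grip_width: 0.0853
grip_force: 0.0
```

```bash
cat > p.py <<'E'
from h import *; from workcell import arm
import sys
a=[float(v) for v in sys.argv[1:4]]; units(arm,to_w(a[:2]),a[2])
E
python3 p.py .067 .0856 .0625
```

```text
t 40.73 pos [0.6319 0.057  0.063 ] stand [0.0656 0.0855] yawerr 0.02 tilt -1.0 F [-0.9  0.6  0.4] w 0.0853 gf 0.0 q6 -0.07  UNITS [-0.007  0.     0.002]
```

servo_tool:
  steps: "0 0 0 0 64; 0 0 0 0 60; 0 0 0 0 56; 0 0 0 0 52; 0 0 0 0 50; 0 0 0 0 50; 0 0 0 0 50; 0 0 0 0 50"
  grip_force: 25

```text
time_s: 41.4
position: [0.6337, 0.0575, 0.0653]
tcp_rot: [-0.027, 1.0, 0.0, 0.002]
contact_force: [-0.2, 2.9, 5.7]
grip_width: 0.0533
grip_force: 26.9
```

```bash
python3 m.py
```

```text
t 41.4 pos [0.6337 0.0575 0.0653] stand [0.0674 0.0859] yawerr 0.04 tilt -0.99999 F [-0.2  2.9  5.7] w 0.0533 gf 26.9 q6 -0.07  UNITS [0.004 0.001 0.017]
floor n 2162 centre [0.6398 0.0571 0.0604] normal tilt deg x,y [7.  0.9] rms 0.00048
```

servo_tool:
  steps: "0 0 -.03 0 50; 0 0 -.04 0 50; 0 0 -.04 0 50; 0 0 0 0 50; 0 0 0 0 50; 0 0 0 0 50; 0 0 0 0 50; 0 0 0 0 50"

```text
time_s: 42.12
position: [0.632, 0.0569, 0.0848]
tcp_rot: [-0.027, 1.0, -0.0, -0.001]
contact_force: [-0.2, 0.5, -0.8]
grip_width: 0.0534
grip_force: 26.6
```

```bash
sed -i 's/,.092)/,float(sys.argv[3]) if len(sys.argv)>3 else .092)/' m.py; python3 m.py .067 .0855 .114
```

```text
t 42.12 pos [0.632  0.0569 0.0848] stand [0.0657 0.0854] yawerr 0.02 tilt -1.0 F [-0.2  0.5 -0.8] w 0.0534 gf 26.6 q6 -0.07  UNITS [-0.005  0.003  0.114]
floor n 2460 centre [0.6391 0.057  0.0796] normal tilt deg x,y [7.2 1. ] rms 0.0005
```

servo_tool:
  steps: "-.019 .003 0 0 50; 0 0 .03 0 50; 0 0 .03 0 50; 0 0 .01 0 50; 0 0 0 0 50; 0 0 0 0 50; 0 0 0 0 50; 0 0 0 0 50"

```text
time_s: 42.83
position: [0.6364, 0.0577, 0.0718]
tcp_rot: [-0.027, 1.0, -0.0, 0.0]
contact_force: [0.2, -0.1, -1.2]
grip_width: 0.053
grip_force: 26.6
```

```bash
python3 m.py .069 .0855 .1
```

```text
t 42.83 pos [0.6364 0.0577 0.0718] stand [0.0702 0.0861] yawerr 0.02 tilt -1.0 F [ 0.2 -0.1 -1.2] w 0.053 gf 26.6 q6 -0.07  UNITS [0.017 0.    0.049]
floor n 2160 centre [0.6424 0.0573 0.0669] normal tilt deg x,y [7.3 1. ] rms 0.00049
```

servo_tool:
  steps: ".003 0 .008 0 50; 0 0 .005 0 50; 0 0 .005 0 50; 0 0 0 0 50; 0 0 0 0 50; 0 0 0 0 50; 0 0 0 0 50; 0 0 0 0 50"

```text
time_s: 43.55
position: [0.6355, 0.0577, 0.0679]
tcp_rot: [-0.027, 1.0, 0.0, -0.0]
contact_force: [0.2, 0.4, -0.8]
grip_width: 0.0532
grip_force: 26.6
```

```bash
python3 m.py .069 .0855 .1
```

```text
t 43.55 pos [0.6355 0.0577 0.0679] stand [0.0693 0.0861] yawerr 0.02 tilt -1.0 F [ 0.2  0.4 -0.8] w 0.0532 gf 26.6 q6 -0.07  UNITS [0.013 0.    0.029]
floor n 2217 centre [0.6419 0.0574 0.0628] normal tilt deg x,y [7.3 0.9] rms 0.00048
```

servo_tool:
  steps: "0 0 .004 0 50; 0 0 .003 0 50; 0 0 0 0 50; 0 0 0 0 50; 0 0 0 0 50; 0 0 0 0 50; 0 0 0 0 50; 0 0 0 0 50"

```text
time_s: 44.27
position: [0.6357, 0.0577, 0.0673]
tcp_rot: [-0.027, 1.0, -0.0, 0.0]
contact_force: [-4.1, -1.0, 6.1]
grip_width: 0.053
grip_force: 27.1
```

```bash
python3 m.py .069 .0855 .1
```

```text
t 44.27 pos [0.6357 0.0577 0.0673] stand [0.0695 0.0861] yawerr 0.02 tilt -1.0 F [-4.1 -1.   6.1] w 0.053 gf 27.1 q6 -0.07  UNITS [0.014 0.    0.027]
floor n 2216 centre [0.642  0.0573 0.0623] normal tilt deg x,y [7.4 0.9] rms 0.00049
```

servo_tool:
  steps: "0 0 -.007 0 50; -.004 0 0 0 50; 0 0 0 0 50; 0 0 0 0 50; 0 0 0 0 64; 0 0 0 0 80; 0 0 0 0 80; 0 0 0 0 80"

```text
time_s: 44.98
position: [0.6369, 0.0577, 0.0677]
tcp_rot: [-0.027, 1.0, 0.0, 0.0]
contact_force: [0.5, 0.0, 0.1]
grip_width: 0.0684
grip_force: 0.0
```

```bash
python3 m.py .067 .0855
```

```text
t 44.98 pos [0.6369 0.0577 0.0677] stand [0.0706 0.0861] yawerr 0.02 tilt -1.0 F [0.5 0.  0.1] w 0.0684 gf 0.0 q6 -0.07  UNITS [0.02  0.    0.029]
floor n 3536 centre [0.6361 0.057  0.0614] normal tilt deg x,y [0.1 0.7] rms 0.00053
```

Cup A now reads 0.1° and 0.7°. I'll lift clear and go look at cup B.

servo_tool:
  steps: "0 0 -.05 0 80; 0 0 -.1 0 80; 0 0 -.15 0 80; 0 0 -.1 0 80; .15 .02 0 0 100; .15 .1 0 0 100; .15 .1 0 0 100; .15 .1 0 0 100"

```text
time_s: 45.7
position: [0.5125, 0.1154, 0.149]
tcp_rot: [-0.027, 1.0, 0.0, 0.001]
contact_force: [0.7, 0.1, -0.5]
grip_width: 0.0852
grip_force: 0.0
```

servo_tool:
  steps: ".12 .12 0 0 100; .12 .12 0 0 100; .12 .12 0 0 100; .12 .12 0 0 100; 0 0 0 0 100; 0 0 0 0 100; 0 0 0 0 100; 0 0 0 0 100"

```text
time_s: 46.37
position: [0.4131, 0.2053, 0.1484]
tcp_rot: [-0.027, 1.0, -0.0, 0.001]
contact_force: [0.0, -0.5, -0.6]
grip_width: 0.0856
grip_force: 0.0
```

```bash
python3 - <<'E'
from h import *; from workcell import arm
units(arm,(.4,.235),.13)
c=wrist(arm,"w13"); cups(c); 
for rc in [(.4005,.2355),(.404,.234),(.398,.237)]: tilt(c,rc)
w=cloud(c); rc=(.4005,.2355); d=np.hypot(w[...,0]-rc[0],w[...,1]-rc[1]); p=w[(d<.045)&(w[...,2]>.012)&(w[...,2]<.08)]; print(len(p),np.percentile(p,[1,50,99],axis=0).round(4))
cv2.imwrite("pics/w13.png",cv2.resize(c["img"][60:360,160:560][:,:,::-1],None,fx=2,fy=2))
E
```

```text
t 46.37 pos [0.4131 0.2053 0.1484] stand [-0.1448  0.2454] yawerr -0.05 tilt -1.0 F [ 0.  -0.5 -0.6] w 0.0856 gf 0.0 q6 0.26  UNITS [0.058 0.152 0.092]
circ 365.25 195.75 34.6 [0.3997 0.2363 0.061 ] R 0.0239 190
circ 200.25 200.25 30.9 [0.4091 0.1223 0.061 ] R 0.0214 110
circ 177.75 300.75 40.6 [0.4906 0.1011 0.061 ] R 0.0311 51
floor n 1013 centre [0.4048 0.235  0.026 ] normal tilt deg x,y [-18.   18.5] rms 0.00072
floor n 1135 centre [0.4063 0.235  0.0265] normal tilt deg x,y [-18.   18.6] rms 0.00071
floor n 962 centre [0.404  0.2348 0.0258] normal tilt deg x,y [-17.8  18.4] rms 0.00077
4997 [[0.379  0.2041 0.0214]
 [0.4086 0.2356 0.0399]
 [0.4311 0.2609 0.0681]]
```

View pics/w13.png

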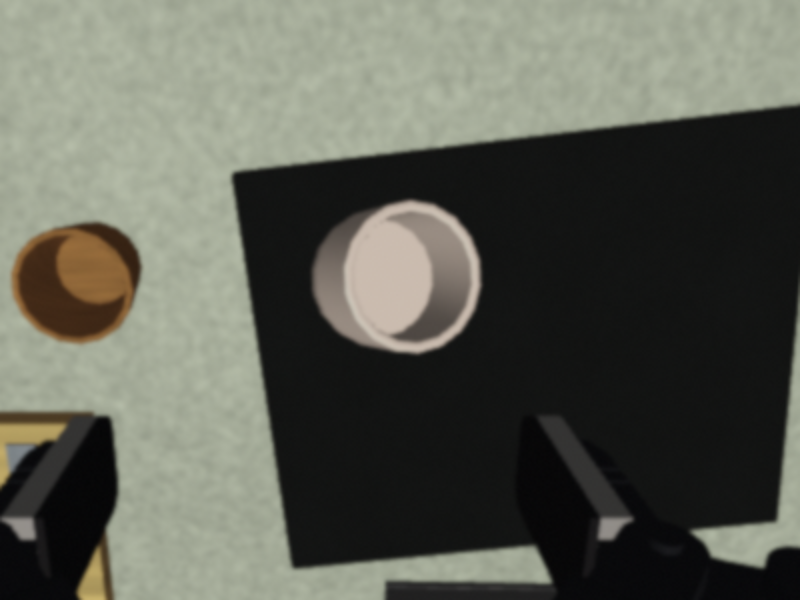

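Cup B stands on the mat but leans statically, about 25° toward (−x,+y), with its rim centred at crop px (412,276). I'll turn the jaws along the lean and close on it to roll it upright.

servo_tool:
  steps: "0 0 0 -1 100; 0 0 0 -1 100; 0 0 0 -1 100; 0 0 0 -1 100; 0 0 0 -1 100; 0 0 0 -1 100; 0 0 0 -1 100; 0 0 0 -1 100"

```text
time_s: 47.08
position: [0.413, 0.2048, 0.1478]
tcp_rot: [-0.368, 0.93, -0.0, -0.0]
contact_force: [0.8, -0.7, -0.1]
grip_width: 0.0852
grip_force: 0.0
```

servo_tool:
  steps: "0 0 0 -.5 100; 0 0 0 0 100; 0 0 0 0 100; 0 0 0 0 100; 0 0 0 0 100; 0 0 0 0 100; 0 0 0 0 100; 0 0 0 0 100"

```text
time_s: 47.75
position: [0.412, 0.2058, 0.1479]
tcp_rot: [-0.388, 0.922, 0.0, 0.0]
contact_force: [-0.9, -0.3, 0.1]
grip_width: 0.0853
grip_force: 0.0
```

```bash
python3 - <<'E'
from h import *; from workcell import arm
c=pickle.load(open("w13.pkl","rb")); print(cast(c,366,198,.058))
units(arm,(.4055,.2305),.018)
E
```

```text
[0.4021374  0.23742687 0.058     ]
t 47.75 pos [0.412  0.2058 0.1479] stand [-0.1459  0.2461] yawerr 42.51 tilt -1.0 F [-0.9 -0.3  0.1] w 0.0853 gf 0.0 q6 -0.48  UNITS [-0.065  0.11   0.65 ]
```

servo_tool:
  steps: "-.077 .108 0 0 100; 0 0 0 0 100; 0 0 .13 0 100; 0 0 .13 0 100; 0 0 .13 0 100; 0 0 .13 0 100; 0 0 .12 0 100; 0 0 0 0 100"

```text
time_s: 48.42
position: [0.4027, 0.2299, 0.0145]
tcp_rot: [-0.388, 0.922, 0.0, -0.005]
contact_force: [-1.7, -1.0, -0.8]
grip_width: 0.0855
grip_force: 0.0
```

servo_tool:
  steps: "0 0 0 0 80; 0 0 0 0 76; 0 0 0 0 72; 0 0 0 0 68; 0 0 0 0 66; 0 0 0 0 64; 0 0 0 0 60; 0 0 0 0 60"
  grip_force: 20

```text
time_s: 49.08
position: [0.4092, 0.2325, 0.0219]
tcp_rot: [-0.388, 0.922, -0.0, 0.002]
contact_force: [-0.4, -0.4, 5.5]
grip_width: 0.0612
grip_force: 21.9
```

```bash
python3 - <<'E'
from h import *; from workcell import arm
units(arm,(.4075,.232),.018)
s=arm.read_state(); c=wrist(arm,"w14"); tilt(c,s["position"])
E
```

```text
t 49.08 pos [0.4092 0.2325 0.0219] stand [-0.1473  0.2728] yawerr 42.52 tilt -0.99999 F [-0.4 -0.4  5.5] w 0.0612 gf 21.9 q6 -0.42  UNITS [0.008 0.005 0.02 ]
floor n 2205 centre [0.4127 0.239  0.0271] normal tilt deg x,y [-15.5  17.6] rms 0.00055
```

servo_tool:
  steps: "0 0 0 0 100; 0 0 0 0 100; 0 0 0 0 100; 0 0 0 0 100; 0 0 -.03 0 100; 0 0 0 0 100; 0 0 0 0 100; 0 0 0 0 100"

```text
time_s: 49.8
position: [0.4075, 0.232, 0.0261]
tcp_rot: [-0.388, 0.922, -0.0, 0.0]
contact_force: [-1.4, -0.2, 0.2]
grip_width: 0.0852
grip_force: 0.0
```

```bash
cat > n.py <<'E'
from h import *; from workcell import arm
import sys
units(arm,(.4075,.232),.018)
c=wrist(arm,"w14"); w=cloud(c)
p0=arm.read_state()["position"] if len(sys.argv)<3 else np.array([float(a) for a in sys.argv[1:3]])
d=np.hypot(w[...,0]-p0[0],w[...,1]-p0[1])
g=c["img"].min(-1)
p=w[(d<.045)&(w[...,2]>.018)&(w[...,2]<.034)&(g>70)]
tilt(c,np.median(p,0)); print("floor med",np.median(p,0))
E
python3 n.py
```

```text
t 49.8 pos [0.4075 0.232  0.0261] stand [-0.149   0.2724] yawerr 42.52 tilt -1.0 F [-1.4 -0.2  0.2] w 0.0852 gf 0.0 q6 -0.42  UNITS [-0.    0.    0.04]
floor n 3279 centre [0.4124 0.2449 0.0293] normal tilt deg x,y [-5.4 -5.9] rms 0.00301
floor med [0.41007321 0.24383641 0.02769352]
```

```bash
python3 - <<'E'
from h import *
c=pickle.load(open("w14.pkl","rb"))
for rc in [(.412,.238),(.41,.234),(.405,.24)]: tilt(c,rc)
w=cloud(c); g=c["img"].min(-1); d=np.hypot(w[...,0]-.4075,w[...,1]-.232)
m=(d<.05)&(g>60)
for lo in np.arange(.014,.075,.006):
    p=w[m&(w[...,2]>=lo)&(w[...,2]<lo+.006)]
    if len(p)>20: print(lo.round(3),len(p),np.percentile(p[:,:2],[2,50,98],axis=0).round(3).tolist())
E
```

```text
floor n 2820 centre [0.4126 0.2429 0.0269] normal tilt deg x,y [-16.8   8.5] rms 0.00168
floor n 1715 centre [0.4091 0.2423 0.0251] normal tilt deg x,y [-17.5  16.8] rms 0.00074
floor n 2975 centre [0.4085 0.244  0.0269] normal tilt deg x,y [-7.5  1. ] rms 0.00292
0.02 1251 [[0.394, 0.235], [0.405, 0.245], [0.418, 0.252]]
0.026 1959 [[0.39, 0.23], [0.414, 0.243], [0.428, 0.254]]
0.032 1580 [[0.387, 0.204], [0.409, 0.245], [0.431, 0.256]]
0.038 1653 [[0.385, 0.205], [0.404, 0.251], [0.427, 0.258]]
0.044 2385 [[0.378, 0.207], [0.401, 0.251], [0.426, 0.262]]
0.05 1702 [[0.378, 0.209], [0.407, 0.216], [0.427, 0.262]]
0.056 1647 [[0.383, 0.211], [0.403, 0.215], [0.426, 0.256]]
0.062 1730 [[0.394, 0.213], [0.413, 0.217], [0.427, 0.245]]
0.068 192 [[0.41, 0.217], [0.418, 0.222], [0.423, 0.229]]
0.074 244 [[0.365, 0.19], [0.37, 0.254], [0.435, 0.258]]
```

servo_tool:
  steps: "0 -.02 0 0 100; 0 -.02 0 0 100; 0 -.02 0 0 100; 0 -.02 0 0 100; 0 -.02 0 0 100; 0 0 0 0 100; 0 0 0 0 100; 0 0 0 0 100"

```text
time_s: 50.52
position: [0.4216, 0.2178, 0.0259]
tcp_rot: [-0.388, 0.922, 0.0, -0.0]
contact_force: [0.7, -0.3, -0.5]
grip_width: 0.0858
grip_force: 0.0
```

```bash
cat > n.py <<'E'
from h import *; from workcell import arm
import sys
units(arm,(.4075,.232),.018)
x,y=float(sys.argv[1]),float(sys.argv[2]); zm=float(sys.argv[3]) if len(sys.argv)>3 else .04
c=wrist(arm,"w14"); w=cloud(c); g=c["img"].min(-1); d=np.hypot(w[...,0]-x,w[...,1]-y)
m=(d<.05)&(g>60)
hi=w[m&(w[...,2]>zm)]; cc=np.percentile(hi[:,:2],[2,98],axis=0).mean(0); print("upper centre",cc.round(4),"z98",np.percentile(hi[:,2],98).round(4))
k=np.argsort(hi[:,2])[-150:]; print("highest",hi[k].mean(0).round(4))
tilt(c,(x,y)); tilt(c,cc)
E
python3 n.py .413 .232
```

```text
t 50.52 pos [0.4216 0.2178 0.0259] stand [-0.1356  0.2575] yawerr 42.51 tilt -1.0 F [ 0.7 -0.3 -0.5] w 0.0858 gf 0.0 q6 -0.46  UNITS [-0.001  0.1    0.039]
upper centre [0.414  0.2189] z98 0.0754
highest [0.3836 0.2405 0.0771]
floor n 2641 centre [0.4187 0.2299 0.0306] normal tilt deg x,y [ 0.4 -1.3] rms 0.00053
floor n 2478 centre [0.4198 0.2236 0.0305] normal tilt deg x,y [ 0.5 -1. ] rms 0.00051
```

The cup is upright now (0.5°, −1°). I'll back off, lift, and return the jaws to the stand's yaw.

servo_tool:
  steps: "0 .03 0 0 100; 0 0 0 0 100; 0 0 -.1 0 100; 0 0 -.15 0 100; 0 0 -.15 0 100; 0 0 -.12 0 100; 0 0 0 0 100; 0 0 0 .5 100"

```text
time_s: 51.23
position: [0.4188, 0.223, 0.1324]
tcp_rot: [-0.367, 0.93, -0.0, 0.003]
contact_force: [-0.4, -0.1, -0.2]
grip_width: 0.0853
grip_force: 0.0
```

servo_tool:
  steps: "0 0 0 1 100; 0 0 0 1 100; 0 0 0 1 100; 0 0 0 1 100; 0 0 0 1 100; 0 0 0 1 100; 0 0 0 1 100; 0 0 0 1 100"

```text
time_s: 51.9
position: [0.4168, 0.2222, 0.1292]
tcp_rot: [-0.025, 1.0, -0.0, -0.0]
contact_force: [-0.7, 0.7, 0.9]
grip_width: 0.0854
grip_force: 0.0
```

```bash
python3 n.py .418 .229 .052; python3 - <<'E'
from h import *
c=pickle.load(open("w14.pkl","rb")); cups(c)
E
```

```text
t 51.9 pos [0.4168 0.2222 0.1292] stand [-0.1402  0.2622] yawerr -0.2 tilt -1.0 F [-0.7  0.7  0.9] w 0.0854 gf 0.0 q6 0.3  UNITS [0.043 0.051 0.556]
upper centre [0.4193 0.2315] z98 0.2027
highest [0.405  0.2333 0.194 ]
floor n 1435 centre [0.4208 0.2264 0.0304] normal tilt deg x,y [ 0.1 -0.1] rms 0.00062
floor n 1354 centre [0.4215 0.2276 0.0304] normal tilt deg x,y [ 0.1 -0.2] rms 0.00063
circ 317.25 207.75 32.2 [0.4074 0.2203 0.061 ] R 0.0206 225
circ 165.75 201.75 33.4 [0.4083 0.1238 0.061 ] R 0.0213 122
```

```bash
python3 - <<'E'
from h import *; from workcell import arm
c=pickle.load(open("w14.pkl","rb")); w=cloud(c); g=c["img"].min(-1)
m=(w[...,2]>.052)&(w[...,2]<.068)&(np.hypot(w[...,0]-.415,w[...,1]-.224)<.05)
n,l,s,ce=cv2.connectedComponentsWithStats(m.astype(np.uint8)); i=1+s[1:,4].argmax(); p=w[l==i]
a=np.percentile(p,[1,99],axis=0); print(s[i],a.round(4),a.mean(0)); units(arm,a.mean(0),.028)
E
```

```text
[ 276  183   82   80 1878] [[0.3935 0.1947 0.0523]
 [0.4456 0.2465 0.0616]] [0.41955945 0.22060719 0.05696926]
t 51.95 pos [0.4168 0.2222 0.1292] stand [-0.1402  0.2622] yawerr -0.35 tilt -1.0 F [0.2 0.1 0.5] w 0.0855 gf 0.0 q6 0.3  UNITS [-0.014 -0.008  0.506]
```

servo_tool:
  steps: "-.014 -.009 .1 -.05 100; 0 0 .1 0 100; 0 0 .1 0 100; 0 0 .1 0 100; 0 0 .1 0 100; 0 0 0 0 100; 0 0 0 0 100; 0 0 0 0 70"
  grip_force: 25

```text
time_s: 52.62
position: [0.4206, 0.2207, 0.0307]
tcp_rot: [-0.03, 1.0, 0.0, 0.0]
contact_force: [-0.2, -0.1, -0.3]
grip_width: 0.0754
grip_force: 0.0
```

servo_tool:
  steps: "0 0 0 0 66; 0 0 0 0 62; 0 0 0 0 58; 0 0 0 0 54; 0 0 0 0 50; 0 0 0 0 50; 0 0 0 0 50; 0 0 0 0 50"

```text
time_s: 53.28
position: [0.4218, 0.2211, 0.0319]
tcp_rot: [-0.029, 1.0, 0.001, 0.002]
contact_force: [-0.8, -0.3, 6.1]
grip_width: 0.053
grip_force: 26.3
```

servo_tool:
  steps: "0 0 -.08 0 50; 0 0 -.14 0 50; 0 0 -.14 0 50; 0 0 -.14 0 50; 0 0 -.08 0 50; 0 0 0 0 50; 0 0 0 0 50; 0 0 0 0 50"

```text
time_s: 53.95
position: [0.4193, 0.2201, 0.1441]
tcp_rot: [-0.029, 1.0, -0.0, -0.001]
contact_force: [-0.8, 0.4, -2.0]
grip_width: 0.0532
grip_force: 27.3
```

```bash
cat > g.py <<'E'
from h import *; from workcell import arm
p0=arm.read_state()["position"]; units(arm,to_w((.068,-.0839)),.0675)
c=wrist(arm,"w15"); tilt(c,p0,p0[2]+.033); w=cloud(c)-p0
m=(np.hypot(w[...,0],w[...,1])<.04)&(abs(w[...,1])<.0262)&(w[...,2]>.022)&(w[...,2]<.04); p=w[m]; a=np.percentile(p,[1,99],axis=0); print("rim rel",a.round(4).tolist(),a.mean(0).round(4))
E
python3 g.py
```

```text
t 53.95 pos [0.4193 0.2201 0.1441] stand [-0.1379  0.2599] yawerr 0.27 tilt -1.0 F [-0.8  0.4 -2. ] w 0.0532 gf 27.3 q6 0.28  UNITS [-1.022 -1.723  0.381]
floor n 3508 centre [0.4225 0.22   0.1425] normal tilt deg x,y [ 0.4 -0.9] rms 0.00052
rim rel [[-0.0281, -0.0257, 0.0222], [0.0236, 0.0259, 0.0391]] [-0.0023  0.0001  0.0307]
```

servo_tool:
  steps: "-.093 -.157 0 .05 50; -.093 -.157 0 0 50; -.093 -.157 0 0 50; -.093 -.157 0 0 50; -.093 -.157 0 0 50; -.093 -.157 0 0 50; -.093 -.157 0 0 50; -.093 -.157 0 0 50"

```text
time_s: 54.67
position: [0.5819, -0.0237, 0.143]
tcp_rot: [-0.027, 1.0, 0.0, -0.002]
contact_force: [0.8, 1.5, -1.3]
grip_width: 0.0532
grip_force: 27.4
```

servo_tool:
  steps: "-.09 -.157 0 0 50; -.09 -.157 0 0 50; -.09 -.15 0 0 50; 0 0 0 0 50; 0 0 .1 0 50; 0 0 .1 0 50; 0 0 .1 0 50; 0 0 0 0 50"

```text
time_s: 55.33
position: [0.6365, -0.1105, 0.0774]
tcp_rot: [-0.027, 1.0, 0.002, -0.007]
contact_force: [-1.8, 0.5, -3.1]
grip_width: 0.053
grip_force: 27.5
```

```bash
python3 g.py
```

```text
t 55.33 pos [ 0.6365 -0.1105  0.0774] stand [ 0.0611 -0.082 ] yawerr 0.0 tilt -0.9999 F [-1.8  0.5 -3.1] w 0.053 gf 27.5 q6 -0.33  UNITS [-0.035 -0.01   0.049]
floor n 3514 centre [ 0.6397 -0.1106  0.0757] normal tilt deg x,y [ 1.1 -1.2] rms 0.00051
rim rel [[-0.0279, -0.0257, 0.0222], [0.024, 0.0258, 0.0389]] [-0.0019  0.0001  0.0306]
```

Still settling; correct the xy.

servo_tool:
  steps: "-.02 -.006 0 0 50; 0 0 0 0 50; 0 0 0 0 50; 0 0 0 0 50; 0 0 0 0 50; 0 0 0 0 50; 0 0 0 0 50; 0 0 0 0 50"

```text
time_s: 56.05
position: [0.6457, -0.1129, 0.0861]
tcp_rot: [-0.027, 1.0, -0.0, 0.0]
contact_force: [-0.4, -0.2, -1.8]
grip_width: 0.0526
grip_force: 27.6
```

```bash
python3 g.py
```

```text
t 56.05 pos [ 0.6457 -0.1129  0.0861] stand [ 0.0702 -0.0848] yawerr 0.02 tilt -1.0 F [-0.4 -0.2 -1.8] w 0.0526 gf 27.6 q6 -0.33  UNITS [0.011 0.004 0.093]
floor n 3521 centre [ 0.6489 -0.1129  0.0845] normal tilt deg x,y [ 0.4 -1. ] rms 0.00052
rim rel [[-0.0282, -0.0257, 0.0222], [0.0236, 0.0259, 0.0391]] [-0.0023  0.0001  0.0306]
```

servo_tool:
  steps: ".009 .003 .03 0 50; 0 0 .03 0 50; 0 0 .03 0 50; 0 0 .01 0 50; 0 0 0 0 50; 0 0 0 0 50; 0 0 0 0 50; 0 0 0 0 50"

```text
time_s: 56.77
position: [0.644, -0.1124, 0.0662]
tcp_rot: [-0.027, 1.0, -0.0, 0.0]
contact_force: [0.4, 0.2, -2.2]
grip_width: 0.0532
grip_force: 27.6
```

```bash
python3 p.py .0684 -.0842 .0627
```

```text
t 56.77 pos [ 0.644  -0.1124  0.0662] stand [ 0.0686 -0.0842] yawerr 0.02 tilt -1.0 F [ 0.4  0.2 -2.2] w 0.0532 gf 27.6 q6 -0.33  UNITS [0.001 0.    0.018]
```

servo_tool:
  steps: "0 0 .005 0 50; 0 0 .005 0 50; 0 0 .003 0 50; 0 0 0 0 50; 0 0 0 0 50; 0 0 0 0 50; 0 0 0 0 50; 0 0 0 0 50"

```text
time_s: 57.43
position: [0.6438, -0.1126, 0.0637]
tcp_rot: [-0.027, 1.0, -0.0, 0.0]
contact_force: [-2.0, -0.4, 1.9]
grip_width: 0.0528
grip_force: 27.9
```

```bash
python3 g.py
```

```text
t 57.43 pos [ 0.6438 -0.1126  0.0637] stand [ 0.0683 -0.0844] yawerr 0.01 tilt -1.0 F [-2.  -0.4  1.9] w 0.0528 gf 27.9 q6 -0.33  UNITS [ 0.002  0.003 -0.019]
floor n 3515 centre [ 0.647  -0.1127  0.0621] normal tilt deg x,y [ 0.4 -1. ] rms 0.00051
rim rel [[-0.0282, -0.0257, 0.0222], [0.0236, 0.0259, 0.039]] [-0.0023  0.0001  0.0306]
```

servo_tool:
  steps: ".004 0 0 0 50; 0 0 .003 0 50; 0 0 0 0 50; 0 0 0 0 50; 0 0 0 0 50; 0 0 0 0 50; 0 0 0 0 50; 0 0 0 0 50"

```text
time_s: 58.15
position: [0.6432, -0.1126, 0.063]
tcp_rot: [-0.027, 1.0, -0.0, 0.0]
contact_force: [-1.2, -1.1, 2.9]
grip_width: 0.0529
grip_force: 27.9
```

```bash
python3 g.py
```

```text
t 58.15 pos [ 0.6432 -0.1126  0.063 ] stand [ 0.0678 -0.0844] yawerr 0.01 tilt -1.0 F [-1.2 -1.1  2.9] w 0.0529 gf 27.9 q6 -0.33  UNITS [-0.001  0.003 -0.023]
floor n 3527 centre [ 0.6465 -0.1126  0.0613] normal tilt deg x,y [ 0.3 -1. ] rms 0.00051
rim rel [[-0.0282, -0.0257, 0.0222], [0.0236, 0.0259, 0.039]] [-0.0023  0.0001  0.0306]
```

servo_tool:
  steps: ".001 0 -.002 0 50; 0 0 0 0 50; 0 0 0 0 50; 0 0 0 0 62; 0 0 0 0 72; 0 0 0 0 80; 0 0 0 0 80; 0 0 0 0 80"

```text
time_s: 58.87
position: [0.6425, -0.112, 0.0626]
tcp_rot: [-0.027, 1.0, 0.0, -0.0]
contact_force: [-0.1, -0.1, 0.2]
grip_width: 0.0684
grip_force: 0.0
```

```bash
python3 m.py .067 -.085
```

```text
t 58.87 pos [ 0.6425 -0.112   0.0626] stand [ 0.0671 -0.0838] yawerr 0.03 tilt -1.0 F [-0.1 -0.1  0.2] w 0.0684 gf 0.0 q6 -0.33  UNITS [0.001 0.849 0.004]
floor n 3446 centre [ 0.646  -0.1133  0.0615] normal tilt deg x,y [ 0.2 -1.4] rms 0.00053
```

Cup B is seated with tilt of about 0.2° and −1.4°. I'll lift straight up, back away, and check everything.

servo_tool:
  steps: "0 0 -.05 0 80; 0 0 -.1 0 80; 0 0 -.15 0 80; 0 0 -.15 0 80; 0 0 -.1 0 80; .1 .05 0 0 80; .15 .1 0 0 80; .15 .1 0 0 80"

```text
time_s: 59.58
position: [0.5604, -0.067, 0.1745]
tcp_rot: [-0.027, 1.0, -0.0, 0.001]
contact_force: [-0.0, -0.2, -0.1]
grip_width: 0.0686
grip_force: 0.0
```

servo_tool:
  steps: ".15 .1 0 0 80; .1 0 -.1 0 80; .1 0 -.1 0 80; 0 0 0 0 80; 0 0 0 0 80; 0 0 0 0 80; 0 0 0 0 80; 0 0 0 0 80"

```text
time_s: 60.25
position: [0.4894, -0.0508, 0.212]
tcp_rot: [-0.027, 1.0, 0.0, -0.001]
contact_force: [0.0, 0.3, 0.3]
grip_width: 0.0684
grip_force: 0.0
```

```bash
python3 m.py .067 -.085; python3 m.py .067 .0855; python3 - <<'E'
from h import *
c=pickle.load(open("w12.pkl","rb")); w=cloud(c)
for y in (.085,-.085):
    rc=to_w((.0665,y)); d=np.hypot(w[...,0]-rc[0],w[...,1]-rc[1]); p=w[(w[...,2]>.087)&(w[...,2]<.1)&(d<.04)]; print("rim",len(p),to_s(np.percentile(p,[1,99],axis=0).mean(0)).round(4),np.median(p[:,2]).round(4))
S=(w[...,:2]-O)@np.c_[SX,SY]; z=w[...,2]
p=S[(abs(z-.032)<.003)&(abs(S[...,1])<.03)&(S[...,0]>0)&(S[...,0]<.12)]; print("bar x range",np.percentile(p[:,0],[1,99]) if len(p) else None)
p=S[(abs(z-.034)<.003)&(S[...,1]<-.02)&(S[...,1]>-.15)&(S[...,0]<.033)&(S[...,0]>-.04)]; print("wedge",len(p),np.percentile(p,[2,98],axis=0) if len(p) else None)
E
```

```text
t 60.25 pos [ 0.4894 -0.0508  0.212 ] stand [-0.0825 -0.0143] yawerr 0.01 tilt -1.0 F [0.  0.3 0.3] w 0.0684 gf 0.0 q6 -0.29  UNITS [-0.747  0.502  0.749]
floor n 345 centre [ 0.6516 -0.116   0.0615] normal tilt deg x,y [ 1.3 -1.6] rms 0.00053
t 60.3 pos [ 0.4893 -0.0507  0.2119] stand [-0.0826 -0.0143] yawerr 0.01 tilt -1.0 F [-0.4 -0.3 -0.1] w 0.0681 gf 0.0 q6 -0.29  UNITS [-0.748  0.501  0.749]
floor n 19 centre [0.6478 0.0485 0.0615] normal tilt deg x,y [-8.9 14.7] rms 0.0005
rim 184 [0.0654 0.0631] 0.0912
rim 601 [ 0.0658 -0.0773] 0.0912
bar x range [0.03342262 0.09951928]
wedge 3291 [[-0.02382521 -0.11248758]
 [ 0.03146232 -0.03457039]]
```

servo_tool:
  steps: "0 .1 0 0 80; 0 .1 0 0 80; 0 .1 0 0 80; 0 .1 0 0 80; -.1 .1 0 0 80; -.1 0 0 0 80; 0 0 0 0 80; 0 0 0 0 80"

```text
time_s: 61.02
position: [0.5239, 0.0516, 0.2119]
tcp_rot: [-0.028, 1.0, -0.0, -0.001]
contact_force: [0.3, 0.2, -0.3]
grip_width: 0.0684
grip_force: 0.0
```

```bash
python3 m.py .067 .0855; python3 - <<'E'
from h import *; from workcell import arm
t=arm.read_camera("top"); w=cloud(t); r=pickle.load(open("top0.pkl","rb"))
# clutter & tub: changed pixels outside the arm
d=cv2.absdiff(t["img"],r["img"]).max(-1)>40
for n,(u,v) in dict(marker0=(415,149),marker1=(319,255),marker2=(398,283),tape=(464,271),glue=(468,186),paper=(266,257)).items(): print(n,d[v-14:v+15,u-22:u+23].mean().round(3))
m=(w[...,2]>.012)&(w[...,2]<.03)&(w[...,0]>.585)&(w[...,0]<.68)&(w[...,1]>.26)&(w[...,1]<.38); print("tub blocks px",m.sum())
E
```

```text
t 61.02 pos [0.5239 0.0516 0.2119] stand [-0.0425  0.086 ] yawerr 0.06 tilt -1.0 F [ 0.3  0.2 -0.3] w 0.0684 gf 0.0 q6 -0.08  UNITS [-0.548 -0.     0.748]
floor n 598 centre [0.6396 0.0573 0.0615] normal tilt deg x,y [0.3 0.7] rms 0.00057
marker0 0.0
marker1 0.173
marker2 0.0
tape 0.0
glue 0.0
paper 0.928
tub blocks px 212
```

```bash
python3 -c "
from workcell import arm
print(arm.hand_in())"
```

```text
the job is handed in; nothing more can be done
None
```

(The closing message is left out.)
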